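# Clamp a coral core in the V-block

## Task

Set up the slabbed coral core for the microscope: take it off its wooden rest, lay it in the cork-lined V-block with its flat sawn face up and slide it under the clamp bridge until its end is gently fully home against the brass end stop. Then turn the T-handle clockwise until the pad bears on the sawn face and the handle's resistance has clearly risen, past the first soft give of the cork, so that the core is held firm, but do not force it: the core is brittle and cracks if over-tightened. Let go of the handle and leave the jar, the glass dish and the brush where they are.

Things in the scene. Friction and masses are not known exactly. Their poses are not given: they have to be found in the camera images.
- core: slabbed coral core: cream rod with brown bands, radius 12.5 mm, 150 mm long, its top sawn flat 5 mm above the axis (section 17.5 mm high, 23 mm wide at the face), 140 to 205 g, brittle. Origin at its middle, on the rod's axis; x along it, z out of the sawn face. The ends are alike; either may go to the stop. It starts on the rest, face up, x away from the robot (within 0.5 rad).
- rest: fixed wooden rest that holds the core at the start: base 124 x 56 x 10 mm, two V saddles 10 mm thick, 33 mm high, 46 mm wide, at x = -54 and +54 mm. Origin on the table under the core's axis, x along the core, whose axis is 38 mm up. Between the saddles 98 mm of the core are free, to be gripped across from above.
- vblock: fixed steel V-block, 110 long, 80 wide, 50 mm high, on a 12 mm base plate 130 x 120 mm (x -60 to +70 mm). Origin on the table under the V's middle; x along the 90 degree V, from its open front (-55 mm, towards the robot) to the stop (+55 mm). Its soft cork lining, 8 mm thick, carries the core's axis about 42 mm above the table; pressed harder it gives by 0.3 to 5 mm, unseen and different each time, then is solid. The core, home, juts out 40 mm in front.
- bridge (a point): clamp bridge over the V, fixed to the V-block: the point is the top of its crossbar's boss (26 mm diameter), 95 mm above the table on the V's centre line, at x = +27 mm of the V-block; axes as the V-block's. Posts at y = +-48 mm (12 mm wide), 18 mm long in x; crossbar from 76 to 90 mm high. The core passes below it, from the front.
- stop: brass end stop, an upright plate 66 mm wide and 8 mm thick across the far end of the V, its top 52 mm above the table; fixed to the V-block (same origin and axes).
- stop_face (a point): the point of the stop's face that the core's end meets, on the axis of a seated core, 42 mm above the table; axes as the V-block's. With the core home, its middle lies 75 mm from here towards -x.
- screw: upright clamp screw with flat brass pad (19 mm) and T-handle; origin at the pad's underside, z up, x along the T-bar. At the start the pad is 1.8 to 3.6 mm above the sawn face of a seated core. Clockwise seen from above lowers it, handle and all, 1.6 mm per rad; it stays where left and turns 7.5 rad or more. Free, it takes about 0.09 N m to turn.
- handle (a point): middle of the T-bar on the screw: steel bar 64 mm long, 10 wide, 12 tall, level, x along it; about 135 mm above the table. Its stem is 9 mm thick; the bar can be held by its middle or by either arm. Pad down, it turns at up to 0.18 N m while the cork gives, then the torque rises steeply, within 0.5 rad: about 0.4 N m holds firm, beyond 0.6 the core may crack. Feel it while turning.
- jar: amber glass jar with white cap, 52 mm diameter, 75 mm high, loose, standing between the rest and the V-block; leave alone. Origin under its middle.
- dish: open glass dish with small specimens, 90 mm diameter, 15 mm high, loose, beyond the work; leave alone. Origin under its middle.
- brush: small brush with wooden handle, 150 mm long, 20 mm thick, lying loose on the table between the rest and the V-block; leave alone. Origin under its middle.
Mind the look-alikes: they are no part of the job. What is shaped like the core but blue or pink is not meant. Of the things like the vblock, leave any that is blue; of the rest the smaller one is meant.

How it is judged:
On the way, in this order (a step that is already met when the one before it is completed fails the run):
1. the core lies in the V, home against the end stop (x of core in the frame of stop_face above -0.078 m and y of core in the frame of stop_face between -0.004 and 0.004 m and z of core in the frame of stop_face between -0.008 and 0.004 m and angle between the x axis of core and the x axis of vblock, either way round below 0.05 rad and angle between core's own z axis and vertical below 0.15 rad), for 0.2 s.
2. the pad bears firmly on the core while it is home (all of step 1 and contact force between screw and core above 15 N), for 0.2 s.
At the end, for the whole second after the job is handed in: The core lies seated in the V (its axis within 4 mm sideways of the V's axis, 4 mm above to 8 mm below its nominal height and within 0.05 rad of its direction), sawn face up within 0.15 rad, its end within 3 mm of the stop; the pad presses on it with 12 to 130 N; core and screw are at rest (all of step 1 and contact force between screw and core between 12 and 130 N and linear speed of core below 0.02 m/s and angular speed of screw below 0.1 rad/s); the robot touches nothing.
It fails at once if the pad presses on the core with more than 150 N: the core cracks (contact force between screw and core above 150 N).
It fails at once if the core is driven against the end stop with more than 50 N (contact force between core and stop above 50 N).
It fails at once if the jar is moved by more than 20 mm (distance of jar from where it was at the start of the episode above 0.02 m).
It fails at once if the dish is moved by more than 20 mm (distance of dish from where it was at the start of the episode above 0.02 m).
It fails at once if the brush is moved by more than 20 mm (distance of brush from where it was at the start of the episode above 0.02 m).
It also fails if it takes over 72 s, if anything falls off the work surface, if the arm or the gripper's body presses on something with over 40 N, if the wrist force passes 120 N, or if a joint passes its speed limit or range.

## Robot

A 6-joint arm with a two-finger parallel gripper is mounted at the origin on the work surface. World frame = base frame: x ahead of the robot, y to its left, z up, the work surface at z = 0. Lengths are in m, angles in rad, forces in N, time in s.
With the tool pointing down it reaches from about 0.35 to 0.775 m from the base axis. Payload 5.5 kg.
Tool frame: the origin (TCP) lies midway between the tips of the shut fingers; the grasp point (between the pads) lies grip_point_offset behind it (grip_point_offset is the distance from the TCP to the grasp point, in m); z points along the fingers, y is the direction in which the jaws open and shut (so a half turn about z gives the same grasp; the last joint's range is limited). The gripper opens to 85 mm and grips with 20 to 120 N. Pads are 22 mm wide; open, the fingers measure 114 mm over their backs; the gripper's body (76 mm by 85 mm) begins 54 mm behind the grasp point. The pads swing forward as they close: fully open they stand 13 mm farther back than shut.
Start: joints at [-0.14, 0.313, 0.046, 1.304, 0, 1.431], TCP at [0.575, -0, 0.193] pointing down, gripper open.
Joint ranges: [-2.76, 2.76], [-0.86, 1.69], [-1.03, 1.26], [-2.2, 2.34], [-1.47, 1.5], [-3.14, 3.14]. Speed limits (rad/s): [2.57, 2.57, 3.14, 3.14, 3.14, 3.14].

## Interface

Orientations are given as a unit quaternion [w, x, y, z].
In Python, from workcell import * gives the robot as it stands.
- The arm moves only by the tool send_rows, never from a script. Its argument "series" is one flat list of numbers, 7 for each row, row after row: the shift along the tool's x, y, z in cm, then the turn, a rotation vector about the tool's x, y, z in degrees, then the opening, from 0 (shut) to 1 (fully open). A call has 1 to 10 rows; each row is the pose to reach, as a shift and turn from the pose commanded when the call began, along the tool's axes at that moment; what a row does not reach only later rows make up. A row lasts 1/12 s, in which the tool goes at most 41.7 mm and 7.16 degrees, less where a joint would pass 70% of its speed; a pose out of reach is approached as far as the arm can. A call with a gripper value outside its range is refused whole. The fingers move at their own pace and stop on an object; "newtons" is the grip in N (left out, the last holds). Time passes only in rows, so rows that repeat a pose let the fingers close. It gives the time, the measured TCP pose, the force and the opening at its end, in the units of the state.
- get_state(): the state, without advancing time (a new reading comes with each control period).
- read_camera(name): name is "scene" or "side" or "wrist"; returns the picture (420x560x3 uint8, blue, green, red); there is no depth.
- camera_info(name): a dict with "K" (3x3 intrinsics, pixels), "D" ([k1, k2, p1, p2, k3] as OpenCV has them; the pictures are not rectified), "xyz" and "attitude" of the camera in the world. Camera axes: x right, y down, z forward; pixel columns grow to the right and rows downward; lengths in m; the calibration is good to about 2 mm. A picture is of the moment at which its call begins: read the wrist's pose just before it. camera_info takes no time and is no camera call; for the wrist camera it gives the pose at the moment of the call.
- hand_in(): hands the job in, once; it reports no verdict.
Trained networks look in the newest picture that a camera, given by its name, has taken for a name from the list of things; names that differ only in an ending like _2 or _b are one class to them, and where a whole thing is asked for, a point or a joint stands for the part that bears it (a point fixed in the world has none). Each returns a list of dicts, best first, with "p" (0 to 1); they miss things now and then, are a little off and sometimes report something else, mostly with a low value. They report only what shows in the picture. A call takes as long as a camera call. They do not tell look-alikes from the thing itself.
- silhouettes(camera, label): "pixels" (420x560 bool, what is visible of it) and "box" ([left, top, width, height] in pixels, round what is visible of it).
The state is a dict: "clock": time; "joint_pos": joint angles; "qvel": joint speeds; "tau": joint torques, N m; "tcp_pos": TCP position; "orientation": TCP orientation; "wrist_force": force on the tool from outside, world axes, zero at the start; "ft_torque": the same for the moment, N m; "finger_gap": finger opening in m.
Only numpy, scipy, OpenCV 4.12 (cv2) and the standard library are available. Lean on these libraries where they do the work, as an engineer would, in place of code of your own. Each camera call takes 0.05 s, during which the arm holds its last target. There are 200 camera calls.

## Working session

There is one attempt and no reset: what is moved stays moved. The work goes in short steps, Python scripts to look and compute and a tool call to move; the robot and the scene stay as the last step left them, time stands still between calls to the robot, and variables do not carry over. Pictures are saved under pics/ and viewed, about 8 in all and at most 12, crops included, and the job is handed in when it is done.

Besides the shell and the picture viewer there is one more tool, called after ">>>" as name(argument=value, ...), one argument or row to a line, values as JSON. send_rows: Moves the arm, as the interface text tells. Its arguments: {"type":"object","properties":{"series":{"type":"array"},"newtons":{"type":"number"}},"required":["series"]}

```bash
ls; mkdir -p pics; python3 - <<'E'
from workcell import *
import cv2,numpy as np
s=get_state();print(s)
a=read_camera("scene");b=read_camera("side")
cv2.imwrite("pics/1.png",cv2.resize(np.hstack([a,b]),(1120,420)) if 0 else np.vstack([a,b])[:, :])
cv2.imwrite("pics/s.png",a);cv2.imwrite("pics/d.png",b)
for c in("scene","side","wrist"):print(c,camera_info(c))
for c in("scene","side"):
  for l in("core","vblock","rest","screw","handle","stop","jar","dish","brush"):
    print(c,l,[(round(d['p'],2),d['box']) for d in silhouettes(c,l)])
E
```

```text
pics
{'clock': 0.0, 'joint_pos': array([-1.39604811e-01,  3.14033515e-01,  4.49838220e-02,  1.30356657e+00,
       -5.51743187e-06,  1.43121500e+00]), 'qvel': array([-0.000314  ,  0.00080316,  0.00047466, -0.00187024, -0.00184453,
        0.0012765 ]), 'tau': array([-2.90074182e-03, -4.80629075e+01,  2.98531097e+01,  1.95313990e-02,
       -3.83516899e-04, -4.27451073e-05]), 'tcp_pos': array([5.74436379e-01, 6.49181770e-05, 1.91992050e-01]), 'orientation': array([-7.25054835e-04,  7.07114789e-01,  7.07098188e-01, -5.49860201e-04]), 'wrist_force': array([ 0.78376319, -0.671682  , -0.33421872]), 'ft_torque': array([ 0.05449793, -0.0110006 , -0.04059807]), 'finger_gap': 0.08508862334586922}
scene {'K': array([[465.5475921 ,   0.        , 283.37494811],
       [  0.        , 465.5475921 , 202.18029432],
       [  0.        ,   0.        ,   1.        ]]), 'D': array([-0.11803327,  0.        ,  0.        ,  0.        ,  0.        ]), 'xyz': array([1.2613205 , 0.34701472, 1.21586036]), 'attitude': array([-0.15800737,  0.52110099,  0.80275317, -0.24305303])}
side {'K': array([[383.41234007,
[... 1568 characters left out ...]

side vblock [(0.72, [262.1, 252.5, 60.6, 71.4]), (0.68, [341.4, 252.5, 103.6, 107.7]), (0.6, [222.7, 321.5, 66.3, 76.4])]
side rest [(0.69, [230.1, 205.2, 38.2, 12.7])]
side screw [(0.9, [400.6, 246.7, 38.3, 56.0]), (0.85, [245.0, 324.9, 35.0, 14.1])]
side handle [(0.8, [398.9, 250.0, 39.3, 52.6]), (0.72, [245.8, 323.7, 31.7, 17.8]), (0.69, [261.4, 250.5, 60.4, 71.3]), (0.63, [290.1, 250.4, 20.2, 21.4])]
side stop [(0.73, [221.8, 241.8, 48.5, 24.5]), (0.56, [306.4, 270.5, 8.7, 28.5]), (0.56, [276.7, 342.6, 5.8, 33.1]), (0.46, [228.3, 197.9, 42.4, 7.7])]
side jar [(0.75, [286.2, 219.3, 17.2, 32.0])]
side dish [(0.7, [316.9, 212.4, 25.7, 24.0])]
side brush [(0.91, [221.5, 242.0, 51.3, 25.2])]
```

View pics/s.png

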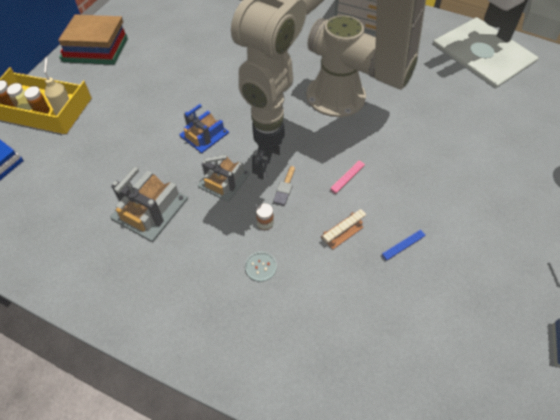

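View pics/d.png

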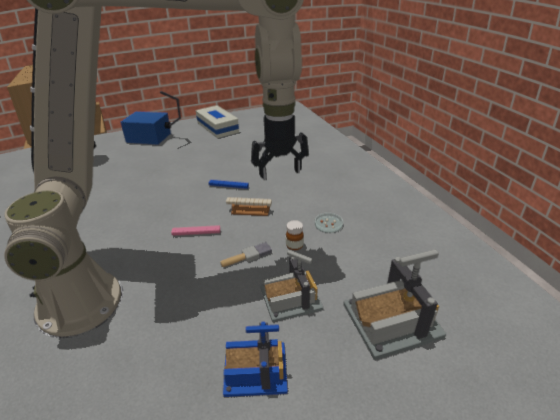

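The scene picture shows the cream core on the wooden rest at (344,226), with look-alike rods in pink (348,177) and blue (403,245). There are three V-blocks: blue at (203,128), large grey at (149,203) and small grey at (222,173). The cream core and the small grey V-block fit the description. I'll check them in one enlarged crop and work out their positions.

```bash
cat > h.py <<'E'
from workcell import *
import cv2,numpy as np
from scipy.spatial.transform import Rotation as R
def rot(q): return R.from_quat([q[1],q[2],q[3],q[0]]).as_matrix()
def onz(ci,px,z):
    px=np.asarray(px,float).reshape(-1,1,2)
    u=cv2.undistortPoints(px,ci["K"],ci["D"])[:,0]
    d=np.c_[u,np.ones(len(u))]@rot(ci["attitude"]).T
    c=np.asarray(ci["xyz"]); return c+d*((z-c[2])/d[:,2])[:,None]
def proj(ci,P):
    Rm=rot(ci["attitude"]);t=-Rm.T@ci["xyz"]
    return cv2.projectPoints(np.asarray(P,float).reshape(-1,1,3),cv2.Rodrigues(Rm.T)[0],t,ci["K"],ci["D"])[0][:,0]
def ends(m):
    ys,xs=np.nonzero(m);p=np.c_[xs,ys].astype(float);c=p.mean(0)
    v=np.linalg.svd(p-c,full_matrices=False)[2][0];s=(p-c)@v
    return c,c+v*s.min(),c+v*s.max()
E
python3 - <<'E'
from h import *
out=[]
for cam in("scene","side"):
  im=read_camera(cam);ci=camera_info(cam)
  for l,z in(("core",.043),("handle",.135),("jar",.04),("brush",.01),("dish",.01),("vblock",.03),("stop",.05)):
    for d in silhouettes(cam,l):
      e=ends(d["pixels"]);w=onz(ci,e,z)
      print(cam,l,round(d['p'],2),np.round(e[0]),np.round(w[:,:2],3).tolist(),"L",round(np.linalg.norm(w[2]-w[1]),3))
  if cam=="scene": out.append(cv2.resize(im[140:260,180:380],(800,480),interpolation=3))
cv2.imwrite("pics/c.png",out[0])
E
```

```text
scene core 0.82 [346. 178.] [[0.381, 0.172], [0.304, 0.197], [0.451, 0.149]] L 0.155
scene core 0.76 [343. 226.] [[0.552, 0.224], [0.481, 0.264], [0.618, 0.187]] L 0.157
scene core 0.68 [402. 245.] [[0.542, 0.402], [0.473, 0.448], [0.605, 0.36]] L 0.159
scene core 0.4 [346. 235.] [[0.577, 0.241], [0.52, 0.272], [0.633, 0.211]] L 0.128
scene handle 0.69 [216. 163.] [[0.556, -0.187], [0.535, -0.205], [0.601, -0.148]] L 0.087
scene handle 0.59 [128. 181.] [[0.72, -0.39], [0.667, -0.408], [0.787, -0.366]] L 0.127
scene handle 0.42 [194. 111.] [[0.397, -0.355], [0.366, -0.353], [0.436, -0.358]] L 0.07
scene jar 0.88 [265. 217.] [[0.615, -0.001], [0.575, -0.023], [0.655, 0.02]] L 0.092
scene brush 0.93 [284. 189.] [[0.479, 0.002], [0.383, -0.01], [0.542, 0.01]] L 0.16
scene brush 0.43 [216. 163.] [[0.474, -0.249], [0.453, -0.265], [0.526, -0.209]] L 0.093
scene dish 0.59 [260. 266.] [[0.753, 0.049], [0.777, 0.013], [0.729, 0.087]] L 0.089
scene vblock 0.78 [146. 204.] [[0.716, -0.359], [0.739, -0.484], [0.694, -0.237]] L 0.251
scene vblock 0.67 [222. 177.] [[0.529, -0.191], [0.553, -0.264]
[... 1054 characters left out ...]
 L 0.131
side brush 0.91 [247. 254.] [[0.469, -0.0], [0.542, 0.008], [0.384, -0.009]] L 0.158
side dish 0.7 [329. 222.] [[0.753, 0.046], [0.714, 0.065], [0.794, 0.026]] L 0.089
side vblock 0.89 [291. 291.] [[0.522, -0.199], [0.608, -0.089], [0.457, -0.282]] L 0.245
side vblock 0.69 [255. 365.] [[0.372, -0.363], [0.449, -0.279], [0.313, -0.427]] L 0.201
side vblock 0.65 [397. 310.] [[0.725, -0.353], [0.953, -0.207], [0.599, -0.437]] L 0.422
side stop 0.6 [280. 361.] [[0.419, -0.386], [0.434, -0.342], [0.407, -0.423]] L 0.085
side stop 0.58 [312. 283.] [[0.571, -0.21], [0.577, -0.166], [0.565, -0.256]] L 0.091
side stop 0.22 [328. 222.] [[0.723, -0.001], [0.687, 0.02], [0.758, -0.021]] L 0.082
```

View pics/c.png

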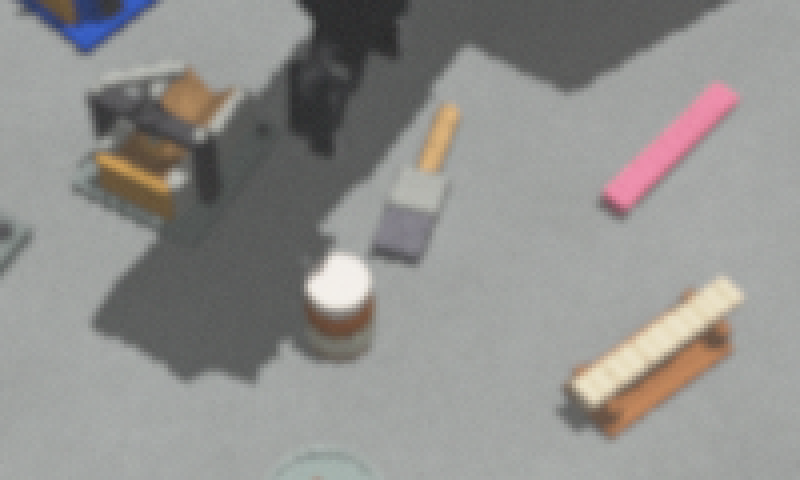

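The crop shows the cream, banded core on its rest (enlarged (655,345)) and the small grey V-block with a brass stop (enlarged (165,140)). Those are the ones meant. I'll move over the core for a closer look.

>>> send_rows(
  series=[4,-1,0,0,0,-7,1,8,-2,0,0,0,-14,1,12,-3,0,0,0,-21,1,16,-4,0,0,0,-28,1,20,-5,0,0,0,-35,1,24,-5.8,0,0,0,-42,1,24,-5.8,0,0,0,-49,1,24,-5.8,0,0,0,-56,1,24,-5.8,0,0,0,-62,1,24,-5.8,0,0,0,-62,1],
)

```text
clock: 2.63
tcp_pos: [0.5168, 0.2406, 0.1929]
orientation: [0.0, 0.24, 0.971, -0.0]
wrist_force: [0.4, -0.8, 0.7]
finger_gap: 0.0854
```

```bash
python3 - <<'E'
from h import *
import workcell
print(getattr(workcell,"grip_point_offset",None),[n for n in dir(workcell) if n[0]!='_'][:40])
s=get_state();print(s["tcp_pos"],s["orientation"],s["joint_pos"],s["clock"])
ci=camera_info("wrist");im=read_camera("wrist");cv2.imwrite("pics/w1.png",im)
for d in silhouettes("wrist","core"):
  e=ends(d["pixels"]);w=onz(ci,e,.043);print(d["p"],np.round(e),w.round(4),np.linalg.norm(w[2]-w[1]),
   "yaw",np.degrees(np.arctan2(*(w[2]-w[1])[1::-1])))
E
```

```text
0.0187 ['MotionError', 'camera_info', 'get_state', 'grip_point_offset', 'hand_in', 'read_camera', 'silhouettes']
[0.51681264 0.24059188 0.19287513] [ 4.42220701e-05  2.40122792e-01  9.70742521e-01 -1.05982829e-05] [ 2.94933199e-01  3.03497750e-01  3.25526146e-02  1.29978607e+00
 -6.34853431e-05  7.79917880e-01] 2.6333
0.96 [[138.  71.]
 [158. 146.]
 [118.  -3.]] [[0.3582 0.1773 0.043 ]
 [0.4243 0.1559 0.043 ]
 [0.2993 0.196  0.043 ]] 0.13128243623492275 yaw 162.2446681457014
0.92 [[278. 209.]
 [278. 141.]
 [277. 280.]] [[0.5353 0.2282 0.043 ]
 [0.4746 0.2608 0.043 ]
 [0.607  0.1896 0.043 ]] 0.15034921907977283 yaw -28.238229440740778
0.69 [[425. 105.]
 [441.  29.]
 [408. 184.]] [[0.5086 0.3988 0.043 ]
 [0.4543 0.4352 0.043 ]
 [0.5724 0.3566 0.043 ]] 0.1418513752419086 yaw -33.68017593875438
```

View pics/w1.png

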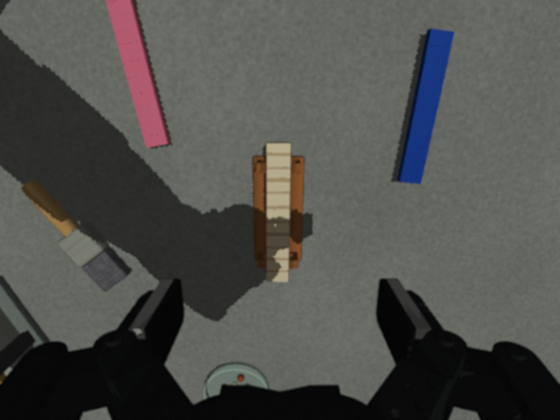

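The core is centred at (278,211) in the wrist view: middle (0.541, 0.225), yaw -28.2°, measured length 150.3 mm. I'll descend and grip it 34 mm towards the robot from its middle.

>>> send_rows(
  series=[0.5,-0.2,4,0,0,0,1,0.5,-0.2,8,0,0,0,1,0.5,-0.2,12,0,0,0,1,0.5,-0.2,15,0,0,0,1,0.5,-0.2,17.3,0,0,0,1,0.5,-0.2,17.3,0,0,0,1,0.5,-0.2,17.3,0,0,0,0.15,0.5,-0.2,17.3,0,0,0,0.15,0.5,-0.2,17.3,0,0,0,0.15,0.5,-0.2,17.3,0,0,0,0.15],
  newtons=40,
)

```text
clock: 3.57
tcp_pos: [0.5135, 0.241, 0.0221]
orientation: [0.002, 0.242, 0.97, 0.001]
wrist_force: [0.5, -0.1, 0.4]
finger_gap: 0.0387
```

>>> send_rows(
  series=[0,0,0,0,0,0,0.15,0,0,0,0,0,0,0.15,0,0,0,0,0,0,0.15,0,0,0,0,0,0,0.15,0,0,0,0,0,0,0.15],
)

```text
clock: 3.98
tcp_pos: [0.5117, 0.2406, 0.02]
orientation: [0.0, 0.242, 0.97, 0.0]
wrist_force: [-0.9, 0.2, 0.1]
finger_gap: 0.0128
```

```bash
python3 - <<'E'
from h import *
im=read_camera("wrist");b=read_camera("side")
s=get_state();print(s["finger_gap"],s["wrist_force"],s["tcp_pos"])
cv2.imwrite("pics/w2.png",np.hstack([cv2.resize(im,(440,330)),cv2.resize(b[140:240,180:289],(360,330),interpolation=3)]))
E
```

```text
0.013312188349280538 [-0.02643864 -0.28236808  0.56339693] [0.51164365 0.24056547 0.01988054]
```

View pics/w2.png

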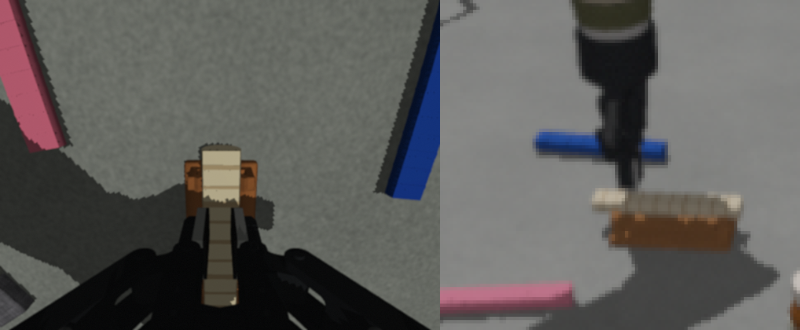

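The left view shows the fingers on both sides of the core, around (222,255). The right view shows the core still on its rest. The gap reading of 13 mm may just be the commanded opening, so I'll close to 0 and read it again.

>>> send_rows(
  series=[0,0,0,0,0,0,0,0,0,0,0,0,0,0,0,0,0,0,0,0,0,0,0,0,0,0,0,0],
)

```text
clock: 4.42
tcp_pos: [0.5117, 0.2406, 0.0199]
orientation: [0.0, 0.242, 0.97, -0.0]
wrist_force: [-0.0, -0.2, 0.2]
finger_gap: -0.0003
```

>>> send_rows(
  series=[0,0,-0.5,0,0,0,0,0,0,-1,0,0,0,0,0,0,-1.5,0,0,0,0,0,0,-1.5,0,0,0,0],
)

```text
clock: 4.75
tcp_pos: [0.5128, 0.2409, 0.0365]
orientation: [0.001, 0.242, 0.97, 0.001]
wrist_force: [-0.7, -0.1, 0.3]
finger_gap: -0.0
```

```bash
python3 - <<'E'
from h import *
im=read_camera("wrist");b=read_camera("side")
s=get_state();print(s["finger_gap"],s["wrist_force"],s["tcp_pos"])
cv2.imwrite("pics/w3.png",np.hstack([cv2.resize(im[150:,140:420],(414,400)),cv2.resize(b[150:240,190:277],(386,400),interpolation=3)]))
E
```

```text
0.00022015899449721822 [ 1.06624786 -0.41057524 -0.46006598] [0.51220245 0.24071227 0.03551415]
```

View pics/w3.png

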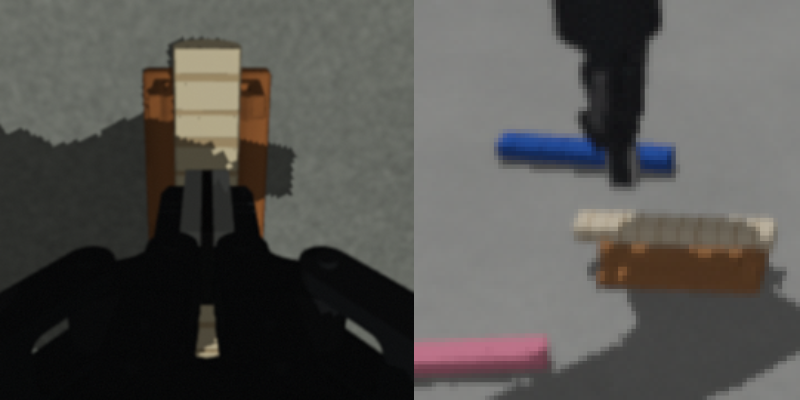

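The fingers are fully shut above the core, with the fingertip at about (237,192) in the side picture. That contradicts the reported TCP height of 36 mm, so I'll check the geometry before moving again.

```bash
python3 - <<'E'
from h import *
s=get_state();t=s["tcp_pos"];print(t,s["joint_pos"])
for cam in("side","scene","wrist"):
  ci=camera_info(cam)
  print(cam,[ (z,proj(ci,[[t[0],t[1],z]]).round(1).tolist()) for z in(.0,.0355,.06,.08,.1)])
ci=camera_info("side");print("core side",proj(ci,[[.475,.2606,.043],[.607,.1896,.043],[.475,.2606,.0]]).round(1))
print(ci["xyz"],camera_info("wrist")["xyz"],camera_info("wrist")["attitude"])
b=read_camera("side");c=read_camera("scene")
for cam in("side","scene"):
  for l in("core","rest"):
    print(cam,l,[(round(d["p"],2),d["box"]) for d in silhouettes(cam,l)])
A=cv2.resize(b[130:280,150:330],(432,360),interpolation=3);B=cv2.resize(c[160:280,290:410],(360,360),interpolation=3)
cv2.imwrite("pics/w4.png",np.hstack([A,B]))
E
```

```text
[0.51220245 0.24071227 0.03551415] [ 2.97518660e-01  3.89745925e-01 -2.45412583e-01  9.34317718e-01
 -4.28619571e-05  7.86200869e-01]
side [(0.0, [[238.6, 210.1]]), (0.0355, [[237.7, 201.4]]), (0.06, [[237.0, 195.1]]), (0.08, [[236.5, 190.0]]), (0.1, [[236.0, 184.7]])]
scene [(0.0, [[351.4, 225.0]]), (0.0355, [[352.8, 218.9]]), (0.06, [[353.9, 214.5]]), (0.08, [[354.7, 210.8]]), (0.1, [[355.6, 207.1]])]
wrist [(0.0, [[280.1, 228.1]]), (0.0355, [[280.3, 249.4]]), (0.06, [[280.4, 268.9]]), (0.08, [[280.6, 289.1]]), (0.1, [[280.8, 314.8]])]
core side [[225.1 199. ]
 [269.5 200.9]
 [226.5 209.6]]
[ 0.26701287 -0.81584111  0.73011535] [0.44032384 0.27825582 0.21687372] [0.13566068 0.84645281 0.50828325 0.08223111]
side core [(0.64, [208.0, 181.2, 40.4, 6.6]), (0.64, [169.2, 224.0, 51.1, 12.7]), (0.63, [224.8, 196.4, 46.7, 11.7]), (0.19, [262.5, 251.7, 60.2, 72.5])]
side rest [(0.73, [231.4, 204.9, 37.1, 11.2])]
scene core [(0.59, [325.4, 214.0, 40.6, 27.3]), (0.56, [329.6, 173.3, 21.7, 19.5])]
scene rest [(0.93, [326.4, 222.7, 37.4, 26.0])]
```

View pics/w4.png

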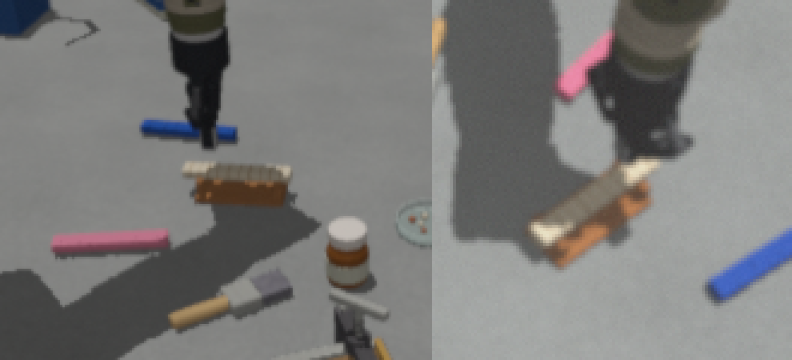

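```bash
python3 - <<'E'
from h import *
s=get_state();t=s["tcp_pos"];Rm=rot(s["orientation"])
cw,cs,cc=[camera_info(c) for c in("wrist","side","scene")]
# tip hypotheses: offset back along tool z (b) and along tool x (a)
for b in(0,.02,.03,.04,.05):
  for a in(-.02,0,.02):
    P=t+Rm@np.array([a,0,-b]);E=t+Rm@np.array([a+.011,0,-b])
    print(b,a,"wrist edge",proj(cw,E).round(0).tolist(),"side",proj(cs,P).round(1).tolist(),"scene",proj(cc,P).round(1).tolist())
c=read_camera("scene");g=cv2.cvtColor(c,6)[195:222,345:380];print(g)
E
```

```text
0 -0.02 wrist edge [[280.0, 263.0]] side [[243.4, 201.9]] scene [[347.9, 222.3]]
0 0 wrist edge [[280.0, 232.0]] side [[237.5, 201.7]] scene [[352.8, 218.8]]
0 0.02 wrist edge [[280.0, 198.0]] side [[231.7, 201.4]] scene [[357.7, 215.3]]
0.02 -0.02 wrist edge [[280.0, 280.0]] side [[242.9, 196.8]] scene [[348.7, 218.8]]
0.02 0 wrist edge [[280.0, 246.0]] side [[237.0, 196.6]] scene [[353.7, 215.2]]
0.02 0.02 wrist edge [[280.0, 209.0]] side [[231.1, 196.4]] scene [[358.6, 211.7]]
0.03 -0.02 wrist edge [[280.0, 290.0]] side [[242.7, 194.3]] scene [[349.1, 217.0]]
0.03 0 wrist edge [[280.0, 254.0]] side [[236.7, 194.0]] scene [[354.1, 213.4]]
0.03 0.02 wrist edge [[280.0, 215.0]] side [[230.8, 193.8]] scene [[359.0, 209.9]]
0.04 -0.02 wrist edge [[280.0, 301.0]] side [[242.4, 191.7]] scene [[349.5, 215.2]]
0.04 0 wrist edge [[280.0, 263.0]] side [[236.5, 191.4]] scene [[354.5, 211.6]]
0.04 0.02 wrist edge [[281.0, 222.0]] side [[230.5, 191.2]] scene [[359.5, 208.1]]
0.05 -0.02 wrist edge [[281.0, 313.0]] side [[242.2, 189.1]] scene [[349.9, 213.3]]
0.05 0 wrist edge [[281.0, 273.0]] si
[... 3341 characters left out ...]
 118 126 143 174 208 218 220 217 211 204 192 172
  156 155 157 160 161 160 160 160 162 162 163 160 159 163 164 163 161]
 [135 129 124 117 115 118 118 121 133 166 200 216 217 212 193 175 164 156
  154 155 158 159 161 162 162 158 161 161 161 159 163 162 164 162 162]
 [114 117 119 121 119 117 117 121 137 169 194 205 202 189 167 147 146 154
  157 160 159 159 163 164 162 162 159 160 161 164 163 162 161 164 161]
 [109 116 121 122 119 120 118 123 144 171 184 182 169 151 135 131 142 150
  158 160 161 159 161 160 162 160 160 160 162 162 165 162 162 161 161]
 [114 117 117 121 122 118 116 122 139 156 156 152 131 117 117 128 139 147
  155 159 159 158 158 162 161 159 161 162 162 162 163 161 164 162 162]]
```

Projecting the tip shows a consistent mismatch. A real tip 40 mm behind the reported TCP along the fingers, with no sideways offset, fits the wrist picture (row 263 against 266), the side picture (191.4 against 191.3) and the scene picture. From here I'll treat the fingertips as 40 mm above the reported TCP, and use the finger gap and contact force to confirm it. I'll open, go down 5.3 cm and close.

>>> send_rows(
  series=[0,0,0,0,0,0,1,0,0,0,0,0,0,1,0,0,0,0,0,0,1,0,0,0,0,0,0,1,0,0,0,0,0,0,1,0,0,0,0,0,0,1,0,0,1,0,0,0,1,0,0,2,0,0,0,1,0,0,3,0,0,0,1,0,0,3,0,0,0,1],
)

```text
clock: 6.03
tcp_pos: [0.5094, 0.2398, 0.0018]
orientation: [-0.002, 0.242, 0.97, -0.001]
wrist_force: [-0.6, -0.1, -0.4]
finger_gap: 0.0853
```

>>> send_rows(
  series=[0,0,1,0,0,0,1,0,0,2,0,0,0,1,0,0,2.3,0,0,0,1,0,0,2.3,0,0,0,1,0,0,2.3,0,0,0,0.1,0,0,2.3,0,0,0,0.1,0,0,2.3,0,0,0,0.1,0,0,2.3,0,0,0,0.1,0,0,2.3,0,0,0,0.1,0,0,2.3,0,0,0,0.1],
)

```text
clock: 6.87
tcp_pos: [0.5125, 0.2412, -0.0168]
orientation: [0.001, 0.242, 0.97, 0.001]
wrist_force: [-0.8, 0.2, 5.0]
finger_gap: 0.0404
```

>>> send_rows(
  series=[0,0,0,0,0,0,0.1,0,0,0,0,0,0,0.1,0,0,0,0,0,0,0.1],
)

```text
clock: 7.12
tcp_pos: [0.5126, 0.2412, -0.0168]
orientation: [0.001, 0.242, 0.97, 0.001]
wrist_force: [-0.5, 0.5, 5.0]
finger_gap: 0.0403
```

```bash
python3 - <<'E'
from h import *
im=read_camera("wrist");b=read_camera("side")
s=get_state();print(s["finger_gap"],s["wrist_force"],s["ft_torque"],s["tcp_pos"])
cv2.imwrite("pics/w5.png",np.hstack([cv2.resize(im[150:400,150:410],(416,400)),cv2.resize(b[165:225,210:268],(384,400),interpolation=3)]))
E
```

```text
0.04033765854061885 [-1.11172635  1.81185389  4.82924604] [0.2121162  0.27966677 0.01324921] [ 0.51252022  0.24120164 -0.01682646]
```

View pics/w5.png

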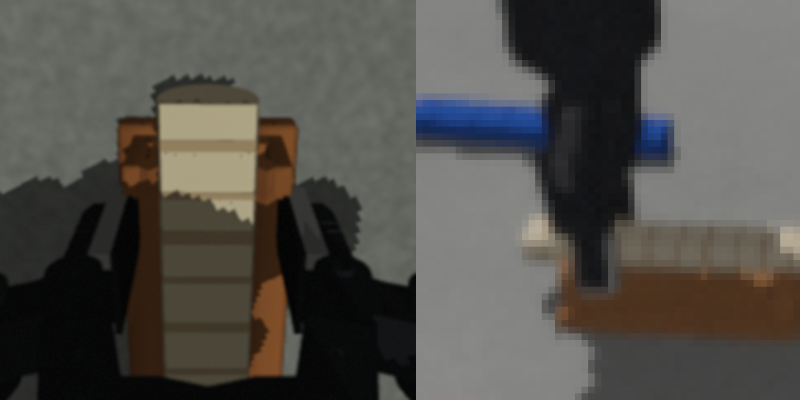

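The left view shows the fingers astride the core but stuck at 40 mm, with an upward force of 5 N. The tips appear to have swung down onto the rest's base. I'll raise the tool 8 mm, keep closing and read the gap.

>>> send_rows(
  series=[0,0,-0.4,0,0,0,0.4,0,0,-0.8,0,0,0,0.4,0,0,-0.8,0,0,0,0.1,0,0,-0.8,0,0,0,0.1,0,0,-0.8,0,0,0,0.1,0,0,-0.8,0,0,0,0.1,0,0,-0.8,0,0,0,0.1,0,0,-0.8,0,0,0,0.1],
)

```text
clock: 7.88
tcp_pos: [0.5118, 0.241, -0.0147]
orientation: [-0.001, 0.242, 0.97, -0.0]
wrist_force: [12.7, 6.4, -36.6]
finger_gap: 0.0388
```

Lifting pulls back with 37 N, so the fingers are clamping the rest itself, probably the near saddle. I'll release at once.

>>> send_rows(
  series=[0,0,0.6,0,0,0,1,0,0,0.6,0,0,0,1,0,0,0.6,0,0,0,1,0,0,0.6,0,0,0,1,0,0,0.6,0,0,0,1,0,0,0.3,0,0,0,1,0,0,0,0,0,0,1,0,0,0,0,0,0,1],
)

```text
clock: 8.55
tcp_pos: [0.5125, 0.2408, -0.0088]
orientation: [0.001, 0.242, 0.97, 0.0]
wrist_force: [0.3, 0.3, 0.2]
finger_gap: 0.0855
```

```bash
python3 - <<'E'
from h import *
s=get_state();print(s["finger_gap"],s["wrist_force"],s["tcp_pos"],s["clock"])
ci=camera_info("wrist");im=read_camera("wrist")
for l,z in(("core",.043),("rest",.033)):
 for d in silhouettes("wrist",l):
  e=ends(d["pixels"]);w=onz(ci,e,z);print(l,round(d["p"],2),d["box"],np.round(e).tolist(),w.round(4).tolist())
cv2.imwrite("pics/w6.png",cv2.resize(im[130:420,110:450],(800,600)))
E
```

```text
0.08554482707839045 [0.2520989  0.32374709 0.17529682] [ 0.51250415  0.24077914 -0.00881511] 8.55
core 0.96 [250.0, 197.3, 67.0, 192.6] [[280.0, 290.0], [281.0, 198.0], [279.0, 389.0]] [[0.5088, 0.2423, 0.043], [0.4723, 0.262, 0.043], [0.5578, 0.2158, 0.043]]
core 0.85 [0.3, 47.5, 55.4, 157.7] [[17.0, 152.0], [-1.0, 49.0], [26.0, 204.0]] [[0.4078, 0.1805, 0.043], [0.3758, 0.1991, 0.043], [0.4256, 0.1696, 0.043]]
core 0.65 [520.8, 143.7, 37.8, 132.3] [[545.0, 229.0], [559.0, 143.0], [538.0, 274.0]] [[0.5362, 0.354, 0.043], [0.5034, 0.3678, 0.043], [0.5561, 0.346, 0.043]]
rest 0.93 [225.5, 215.5, 106.0, 169.0] [[279.0, 298.0], [279.0, 217.0], [280.0, 384.0]] [[0.5179, 0.2373, 0.033], [0.4822, 0.2559, 0.033], [0.5643, 0.2131, 0.033]]
```

View pics/w6.png

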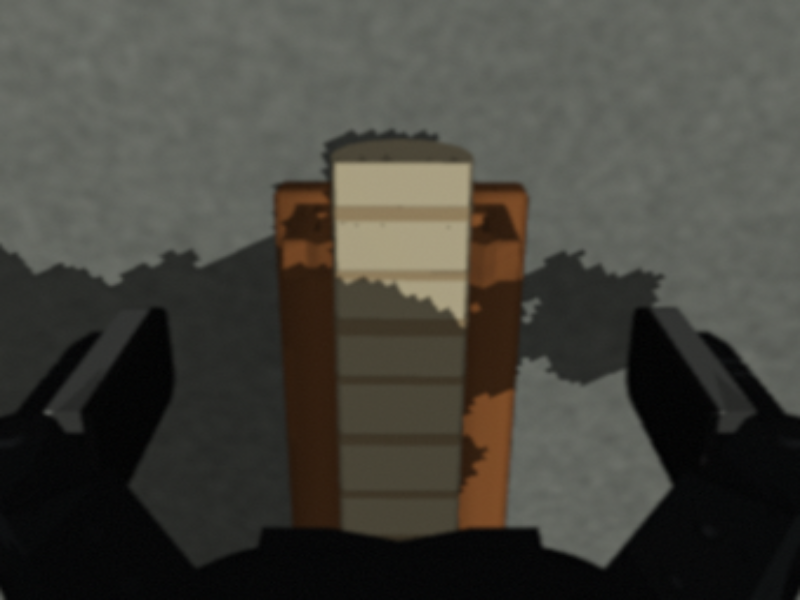

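```bash
python3 - <<'E'
from h import *
s=get_state();t=s["tcp_pos"];Rm=rot(s["orientation"]);ci=camera_info("wrist")
for px in([172,310],[628,310],[165,310],[638,310],[172,375],[628,375]):
  p=np.array([[110+px[0]/2.353,130+px[1]/2.069]])
  u=cv2.undistortPoints(p.reshape(-1,1,2),ci["K"],ci["D"])[0,0]
  for dep in(.140,.1486,.157):
    P=ci["xyz"]+rot(ci["attitude"])@(np.r_[u,1]*dep)
    print(px,dep,"world",P.round(4),"tool",(Rm.T@(P-t)).round(4))
c=np.array([.541,.2252,.0]);a=np.radians(-28.2);ax=np.array([np.cos(a),np.sin(a),0])
print("tcp local along core",(t-c)@ax, "camera tool",Rm.T@(ci["xyz"]-t), Rm.T@rot(ci["attitude"]))
print("core near end at row",proj(ci,[c-ax*.075+[0,0,.043],c-ax*.049+[0,0,.033],c-ax*.059+[0,0,.033]]))
E
```

```text
[172, 310] 0.14 world [0.4827 0.2103 0.0471] tool [ 0.0116 -0.0405 -0.0568]
[172, 310] 0.1486 world [0.4853 0.2061 0.0394] tool [ 0.0073 -0.0429 -0.0492]
[172, 310] 0.157 world [0.4878 0.202  0.0319] tool [ 0.0031 -0.0453 -0.0417]
[628, 310] 0.14 world [0.5205 0.2813 0.0471] tool [ 0.0115  0.04   -0.0569]
[628, 310] 0.1486 world [0.5254 0.2815 0.0395] tool [ 0.0073  0.0425 -0.0492]
[628, 310] 0.157 world [0.5302 0.2817 0.032 ] tool [ 0.0031  0.0449 -0.0418]
[165, 310] 0.14 world [0.4821 0.2092 0.0471] tool [ 0.0116 -0.0417 -0.0568]
[165, 310] 0.1486 world [0.4847 0.2049 0.0394] tool [ 0.0073 -0.0443 -0.0492]
[165, 310] 0.157 world [0.4872 0.2008 0.0319] tool [ 0.0031 -0.0467 -0.0417]
[638, 310] 0.14 world [0.5213 0.2829 0.0471] tool [ 0.0115  0.0418 -0.0569]
[638, 310] 0.1486 world [0.5263 0.2832 0.0395] tool [ 0.0073  0.0444 -0.0492]
[638, 310] 0.157 world [0.5312 0.2835 0.032 ] tool [ 0.0031  0.0469 -0.0418]
[172, 375] 0.14 world [0.4936 0.2044 0.0512] tool [-0.0009 -0.0406 -0.0609]
[172, 375] 0.1486 world [0.4969 0.1998 0.0438] tool [-0.0059 -0.043  -0.0535]
[172, 375] 0.157 world [0.5001 0.1954 0.0365] tool [-0.0108 -0.0454 -0.0463]
[628, 375] 0.14 world [0.5315 0.2755 0.0512] tool [-0.0009  0.0401 -0.061 ]
[628, 375] 0.1486 world [0.5371 0.2754 0.0439] tool [-0.006   0.0425 -0.0536]
[628, 375] 0.157 world [0.5426 0.2752 0.0366] tool [-0.0109  0.045  -0.0464]
tcp local along core -0.03291508630234674 camera tool [ 0.08091829 -0.00042827 -0.18142661] [[-3.32762149e-04 -9.49963991e-01 -3.12359258e-01]
 [ 9.99999862e-01 -4.43332815e-04  2.82969386e-04]
 [-4.07289837e-04 -3.12359120e-01  9.49964007e-01]]
core near end at row [[281.47230523 206.5876315 ]
 [281.05751723 255.59860122]
 [281.15945438 234.85798645]]
```

The picture shows the open jaws centred on the core, with their near edge about 5 mm from the near saddle. The tip triangulation again gives about 40 mm behind the reported TCP. I'll shift 10 mm towards the core's middle, away from the saddle, and close gently.

>>> send_rows(
  series=[-0.5,0,0,0,0,0,1,-1,0,0,0,0,0,1,-1,0,0.3,0,0,0,0.1,-1,0,0.3,0,0,0,0.1,-1,0,0.3,0,0,0,0.1,-1,0,0.3,0,0,0,0.1,-1,0,0.3,0,0,0,0.1,-1,0,0.3,0,0,0,0.1,-1,0,0.3,0,0,0,0.1,-1,0,0.3,0,0,0,0.1],
  newtons=30,
)

```text
clock: 9.53
tcp_pos: [0.5209, 0.2363, -0.0129]
orientation: [0.0, 0.242, 0.97, 0.0]
wrist_force: [0.9, 2.2, -0.5]
finger_gap: 0.0221
```

>>> send_rows(
  series=[0,0,0,0,0,0,0.1,0,0,0,0,0,0,0.1],
)

```text
clock: 9.7
tcp_pos: [0.5208, 0.2363, -0.0129]
orientation: [0.0, 0.242, 0.97, 0.0]
wrist_force: [0.9, 3.1, -0.0]
finger_gap: 0.0222
```

The gap of 22 mm matches the sawn-face width rather than the 25 mm diameter, so the pads may be gripping high. I'll reopen slightly, go 6 mm lower and re-grip.

>>> send_rows(
  series=[0,0,0,0,0,0,0.5,0,0,0,0,0,0,0.5,0,0,0.6,0,0,0,0.5,0,0,0.6,0,0,0,0.5,0,0,0.6,0,0,0,0.1,0,0,0.6,0,0,0,0.1,0,0,0.6,0,0,0,0.1,0,0,0.6,0,0,0,0.1,0,0,0.6,0,0,0,0.1,0,0,0.6,0,0,0,0.1],
  newtons=30,
)

```text
clock: 10.53
tcp_pos: [0.5208, 0.2361, -0.019]
orientation: [0.0, 0.242, 0.97, 0.0]
wrist_force: [1.4, 1.6, -2.0]
finger_gap: 0.0219
```

The gap is the same 6 mm lower, so the grip is sound and the readout or the pads account for the difference. I'll lift and check.

>>> send_rows(
  series=[0,0,0,0,0,0,0.1,0,0,0,0,0,0,0.1,0,0,-1.5,0,0,0,0.1,0,0,-3,0,0,0,0.1,0,0,-5,0,0,0,0.1,0,0,-7,0,0,0,0.1,0,0,-9,0,0,0,0.1,0,0,-11,0,0,0,0.1,0,0,-11,0,0,0,0.1,0,0,-11,0,0,0,0.1],
  newtons=45,
)

```text
clock: 11.37
tcp_pos: [0.5209, 0.2357, 0.0915]
orientation: [0.001, 0.242, 0.97, 0.0]
wrist_force: [0.1, 0.2, -2.8]
finger_gap: 0.0222
```

```bash
python3 - <<'E'
from h import *
s=get_state();t=s["tcp_pos"];Rm=rot(s["orientation"]);print(s["finger_gap"],s["wrist_force"],t,s["orientation"],s["clock"],s["joint_pos"])
for cam in("wrist","side","scene"):
  im=read_camera(cam);ci=camera_info(cam)
  for l in("core",)+(("stop","handle","vblock") if cam!="wrist" else ()):
    for d in silhouettes(cam,l):
      e=ends(d["pixels"]);o=""
      if l=="core":
        for b in(.052,.060):
          w=onz(ci,e,t[2]+b+.005);o+=f" | {b} L {np.linalg.norm(w[2]-w[1]):.4f} {((w-t)@Rm)[:,:2].round(4).tolist()}"
      print(cam,l,round(d["p"],2),np.round(e).tolist(),o)
E
```

```text
0.022154433044376795 [ 0.08872465  0.17512043 -2.79973489] [0.52094518 0.23571164 0.09153149] [7.87610980e-04 2.41998262e-01 9.70276356e-01 1.14538166e-04] 11.3667 [ 2.84890813e-01  3.54459754e-01 -1.48922832e-01  1.06593841e+00
 -5.97668949e-04  7.73740130e-01]
wrist core 0.77 [[484.0, 98.0], [510.0, -5.0], [457.0, 204.0]]  | 0.052 L 0.0711 [[0.084, 0.0706], [0.1163, 0.0743], [0.0456, 0.0668]] | 0.06 L 0.0665 [[0.0838, 0.0659], [0.114, 0.0694], [0.0479, 0.0624]]
wrist core 0.71 [[91.0, 75.0], [116.0, 154.0], [65.0, -5.0]]  | 0.052 L 0.0529 [[0.0917, -0.0659], [0.0644, -0.0608], [0.1164, -0.0707]] | 0.06 L 0.0495 [[0.091, -0.0616], [0.0655, -0.0569], [0.1141, -0.0662]]
wrist core 0.65 [[279.0, 281.0], [280.0, 181.0], [279.0, 390.0]]  | 0.052 L 0.0994 [[0.0126, -0.0011], [0.0542, -0.0009], [-0.0451, -0.0014]] | 0.06 L 0.0929 [[0.0171, -0.0011], [0.056, -0.0009], [-0.0369, -0.0014]]
side core 0.75 [[195.0, 230.0], [219.0, 229.0], [171.0, 231.0]]  | 0.052 L 0.1229 [[0.046, -0.3087], [-0.0141, -0.2981], [0.1069, -0.3194]] | 0.06 L 0.1212 [[0.0417, -0.3188], [-0.0176, -0.3084], [0.1017, -
[... 1167 characters left out ...]
[-0.0388, -0.0532]]
scene core 0.58 [[341.0, 210.0], [357.0, 198.0], [326.0, 221.0]]  | 0.052 L 0.1157 [[-0.0557, 0.0018], [0.0062, 0.0005], [-0.1095, 0.003]] | 0.06 L 0.1148 [[-0.0598, 0.0051], [0.0016, 0.0038], [-0.1132, 0.0063]]
scene stop 0.83 [[131.0, 220.0], [116.0, 210.0], [145.0, 228.0]] 
scene stop 0.61 [[191.0, 136.0], [185.0, 129.0], [197.0, 142.0]] 
scene stop 0.46 [[213.0, 186.0], [204.0, 181.0], [223.0, 192.0]] 
scene handle 0.76 [[127.0, 185.0], [123.0, 172.0], [132.0, 209.0]] 
scene handle 0.52 [[194.0, 112.0], [198.0, 104.0], [188.0, 124.0]] 
scene vblock 0.83 [[222.0, 177.0], [248.0, 180.0], [198.0, 174.0]] 
scene vblock 0.59 [[146.0, 204.0], [110.0, 198.0], [184.0, 210.0]]
```

The core is lifted: the weight reads about 2.8 N and the gap is steady. Its middle lies 23 mm ahead of the TCP and its axis 57 mm above the reported TCP. Next I'll carry it high to a viewpoint beside the small V-block.

>>> send_rows(
  series=[-0.5,-1,-3,0,0,0,0.1,-2,-4,-6,0,0,-2,0.1,-4,-7.2,-8,0,0,-5,0.1,-6,-10.5,-9.5,0,0,-8,0.1,-8,-14,-10.5,0,0,-11,0.1,-10,-17.5,-10.5,0,0,-14,0.1,-12,-21,-10.5,0,0,-17,0.1,-14,-24.5,-10.5,0,0,-19,0.1,-15.6,-27.5,-10.5,0,0,-19,0.1,-15.6,-27.5,-10.5,0,0,-19,0.1],
)

```text
clock: 12.8
tcp_pos: [0.5295, -0.0863, 0.1959]
orientation: [0.001, 0.082, 0.997, -0.001]
wrist_force: [-0.0, 0.8, -1.4]
finger_gap: 0.0219
```

>>> send_rows(
  series=[0,0,0,0,0,0,0.1,0,0,0,0,0,0,0.1,0,0,0,0,0,0,0.1],
)

```text
clock: 13.05
tcp_pos: [0.529, -0.0791, 0.1959]
orientation: [-0.0, 0.078, 0.997, 0.0]
wrist_force: [-0.1, 0.2, -1.8]
finger_gap: 0.0217
```

```bash
python3 - <<'E'
from h import *
s=get_state();t=s["tcp_pos"];print(s["finger_gap"],t,s["orientation"],s["clock"],s["joint_pos"])
ci=camera_info("wrist");im=read_camera("wrist");cv2.imwrite("pics/w7.png",im)
for l,z in(("handle",.141),("stop",.052),("vblock",.03),("screw",.141)):
  for d in silhouettes("wrist",l):
    e=ends(d["pixels"]);w=onz(ci,e,z);print(l,round(d["p"],2),d["box"],np.round(e).tolist(),w[:,:2].round(4).tolist())
print(proj(ci,[[.527,-.195,.0],[.583,-.205,.052]]))
cv2.imwrite("pics/w7c.png",cv2.resize(im[60:360,0:400],(800,600),interpolation=3))
E
```

```text
0.021732798925680967 [ 0.52900439 -0.07908418  0.19590459] [-9.61623417e-05  7.78337730e-02  9.96966330e-01  1.75672142e-04] 13.05 [-2.98718479e-01  2.34496035e-01 -5.22861297e-02  1.28427877e+00
  3.00691898e-04 -1.42893365e-01]
handle 0.71 [103.5, 211.6, 74.6, 72.0] [[137.0, 249.0], [172.0, 210.0], [108.0, 281.0]] [[0.5356, -0.1905], [0.51, -0.156], [0.5589, -0.2221]]
stop 0.67 [142.8, 239.4, 63.1, 11.7] [[177.0, 245.0], [205.0, 242.0], [146.0, 248.0]] [[0.5706, -0.1944], [0.5721, -0.1645], [0.5689, -0.2279]]
stop 0.64 [1.8, 132.3, 24.0, 8.4] [[12.0, 134.0], [-0.0, 135.0], [26.0, 133.0]] [[0.4338, -0.3249], [0.4324, -0.3378], [0.4353, -0.3108]]
vblock 0.9 [0.2, 282.6, 151.4, 136.9] [[70.0, 332.0], [147.0, 282.0], [-19.0, 389.0]] [[0.6724, -0.3663], [0.619, -0.25], [0.7472, -0.5299]]
vblock 0.73 [99.1, 123.2, 134.9, 163.6] [[170.0, 192.0], [215.0, 120.0], [113.0, 284.0]] [[0.5184, -0.1951], [0.4542, -0.1327], [0.6152, -0.2906]]
vblock 0.56 [0.0, 9.0, 59.2, 137.3] [[28.0, 77.0], [25.0, 8.0], [30.0, 146.0]] [[0.3829, -0.3056], [0.3247, -0.2868], [0.4473, -0.3276]]
vblock 0.16 [104.6, 209.1, 72.4, 76.2] [[138.0, 248.0], [172.0, 210.0], [109.0, 280.0]] [[0.5759, -0.248], [0.5384, -0.1981], [0.61, -0.2935]]
screw 0.79 [109.3, 209.3, 64.6, 75.5] [[137.0, 248.0], [172.0, 210.0], [108.0, 280.0]] [[0.5355, -0.1902], [0.5099, -0.1561], [0.5587, -0.2215]]
[[179.9403291  192.57965347]
 [170.15987078 256.9813633 ]]
```

View pics/w7c.png

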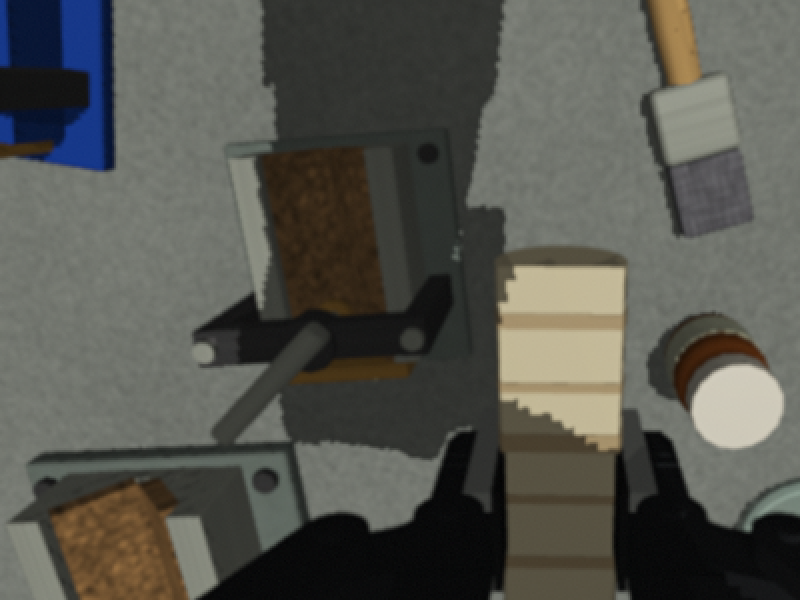

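The picture shows the small V-block with its front plate corners at crop (228,147) and (447,130), post caps at (203,353) and (411,340), the T-bar from (318,330) to (225,432) and the stop at (300–412,378). The crop is 2x, starting at row 60. I'll turn these into a pose.

```bash
python3 - <<'E'
from h import *
ci=camera_info("wrist")
f={"plateFL":(228,147,.012),"plateFR":(447,130,.012),"plateRR":(470,352,.012),"capL":(203,353,.092),"capR":(411,340,.092),
"corkL":(265,155,.05),"corkR":(364,148,.05),"corkL2":(285,305,.05),"corkR2":(386,305,.05),"blkR":(390,147,.05),"barA":(318,330,.141),"barB":(225,432,.141),"stopR":(412,375,.052)}
P={}
for k,(x,y,z) in f.items():
  P[k]=onz(ci,[[x/2,y/2+60]],z)[0];print(k,P[k].round(4))
def yaw(a,b):v=P[b]-P[a];return np.degrees(np.arctan2(v[1],v[0])),np.linalg.norm(v[:2])
print("front edge y-dir",yaw("plateFL","plateFR"),"right edge",yaw("plateFR","plateRR"),"caps",yaw("capL","capR"),"bar",yaw("barA","barB"))
print("caps mid",(P["capL"]+P["capR"])/2,"bar mid",(P["barA"]+P["barB"])/2,"front mid",(P["plateFL"]+P["plateFR"])/2)
# joint fit (x,y,yaw)
from scipy.optimize import least_squares
m={"plateFL":(-.06,-.06),"plateFR":(-.06,.06),"plateRR":(.07,.06),"capL":(.027,-.048),"capR":(.027,.048)}
def r(p):
  c,s=np.cos(p[2]),np.sin(p[2]);return np.array([[p[0]+c*a-s*b-P[k][0],p[1]+s*a+c*b-P[k][1]] for k,(a,b) in m.items()]).ravel()
q=least_squares(r,[.527,-.195,-.16]);print(q.x,np.degrees(q.x[2]),(q.fun*1e3).round(1).reshape(-1,2).tolist())
E
```

```text
plateFL [ 0.4506 -0.2453  0.012 ]
plateFR [ 0.4609 -0.128   0.012 ]
plateRR [ 0.5854 -0.1404  0.012 ]
capL [ 0.5373 -0.2458  0.092 ]
capR [ 0.5458 -0.1495  0.092 ]
corkL [ 0.457  -0.2101  0.05  ]
corkR [ 0.4615 -0.1623  0.05  ]
corkL2 [ 0.5314 -0.2214  0.05  ]
corkR2 [ 0.5394 -0.17    0.05  ]
blkR [ 0.463  -0.1499  0.05  ]
barA [ 0.5199 -0.1688  0.141 ]
barB [ 0.5558 -0.2171  0.141 ]
stopR [ 0.5785 -0.1649  0.052 ]
front edge y-dir (np.float64(84.96706834701727), np.float64(0.11774643132359656)) right edge (np.float64(-5.684109255175843), np.float64(0.12516673650367421)) caps (np.float64(84.94577067661467), np.float64(0.09667202050255708)) bar (np.float64(-53.4049483245854), np.float64(0.06017063221134669))
caps mid [ 0.54152474 -0.19761228  0.092     ] bar mid [ 0.53786686 -0.19296232  0.141     ] front mid [ 0.45572556 -0.18666079  0.012     ]
[ 0.51408026 -0.19366583 -0.09276957] -5.315304972710947 [[-1.8, -2.5], [-1.0, -0.4], [3.9, 0.0], [-0.7, 1.8], [-0.4, 1.1]]
```

The fit gives the V-block at (0.514, -0.194) with yaw -5.3°, and the post caps measure 96.7 mm against 96. I'll go in front of it, align and descend to hover with the core's far end short of the bridge.

>>> send_rows(
  series=[2,-3,0,0,0,-1,0.1,4,-6,0,0,0,-2,0.1,6.5,-9,0,0,0,-3,0.1,8.7,-12.1,0,0,0,-3.8,0.1,8.7,-12.1,0,0,0,-3.8,0.1,8.7,-12.1,4,0,0,-3.8,0.1,8.7,-12.1,8,0,0,-3.8,0.1,8.7,-12.1,12,0,0,-3.8,0.1,8.7,-12.1,16,0,0,-3.8,0.1,8.7,-12.1,16,0,0,-3.8,0.1],
)

```text
clock: 14.13
tcp_pos: [0.4191, -0.1821, 0.0294]
orientation: [-0.005, 0.045, 0.999, 0.003]
wrist_force: [-0.9, 0.8, -1.5]
finger_gap: 0.0217
```

>>> send_rows(
  series=[0,0,0,0,0,0,0.1,0,0,0,0,0,0,0.1],
)

```text
clock: 14.3
tcp_pos: [0.4257, -0.1865, 0.0376]
orientation: [0.001, 0.045, 0.999, -0.0]
wrist_force: [0.2, -1.1, -1.4]
finger_gap: 0.022
```

```bash
cat >> h.py <<'E'
V=np.array([.5141,-.1937]);VY=-.0915
def inV(p):
    d=np.asarray(p)[:2]-V;c,s=np.cos(VY),np.sin(VY);return np.array([c*d[0]+s*d[1],-s*d[0]+c*d[1]])
def st():
    s=get_state();Rm=rot(s["orientation"]);y=np.degrees(np.arctan2(Rm[1,0],Rm[0,0]))
    print("t",s["clock"],"tcp",s["tcp_pos"].round(4),"V",inV(s["tcp_pos"]).round(4),"coreV x",(inV(s["tcp_pos"])[0]+.023).round(4),"yaw",y.round(2),"want",174.8,"F",s["wrist_force"].round(1),"T",s["ft_torque"].round(2),"gap",round(s["finger_gap"],4),"q6",s["joint_pos"][5].round(2),"tilt",Rm[:,2].round(3))
    return s
E
python3 - <<'E'
from h import *
st()
im=read_camera("wrist");ci=camera_info("wrist")
cv2.imwrite("pics/w8.png",cv2.resize(im[100:,80:480],(800,640))[:600])
E
```

```text
t 14.3 tcp [ 0.4257 -0.1865  0.0376] V [-0.0887 -0.0009] coreV x -0.0657 yaw 174.84 want 174.8 F [ 0.2 -1.1 -1.4] T [-0.03 -0.02 -0.03] gap 0.022 q6 -0.5 tilt [ 0.002 -0.001 -1.   ]
```

View pics/w8.png

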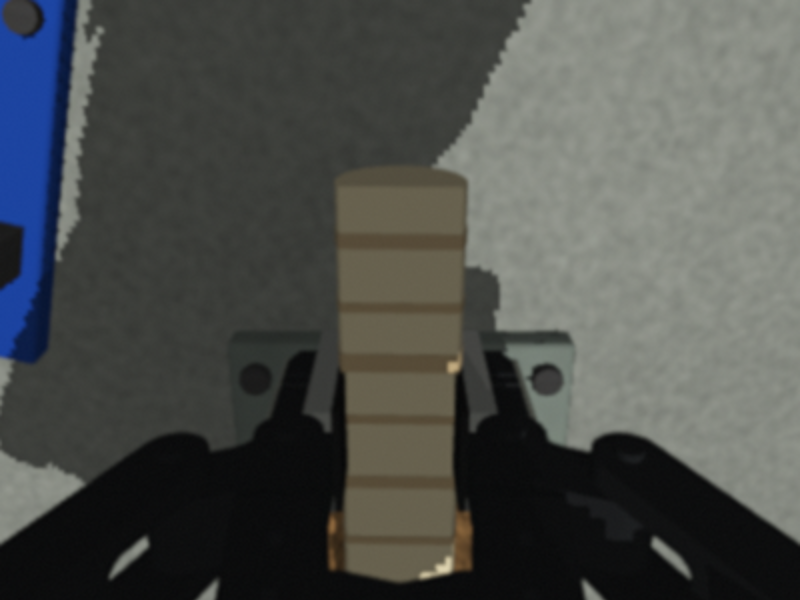

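The plate corners at (232,337) and (573,337) are symmetric about the core at column 401, so the alignment is good. I'll lower into the V, slowly at the end.

>>> send_rows(
  series=[0,0,1.5,0,0,0,0.1,0,0,3,0,0,0,0.1,0,0,4,0,0,0,0.1,0,0,4.4,0,0,0,0.1,0,0,4.6,0,0,0,0.1,0,0,4.7,0,0,0,0.1,0,0,4.7,0,0,0,0.1,0,0,4.7,0,0,0,0.1],
)

```text
clock: 15.02
tcp_pos: [0.4252, -0.1866, -0.0101]
orientation: [0.001, 0.045, 0.999, -0.0]
wrist_force: [0.2, -0.2, -1.2]
finger_gap: 0.0215
```

>>> send_rows(
  series=[0,0,0.1,0,0,0,0.1,0,0,0.2,0,0,0,0.1,0,0,0.3,0,0,0,0.1,0,0,0.3,0,0,0,0.1,0,0,0.3,0,0,0,0.1],
)

```text
clock: 15.43
tcp_pos: [0.4242, -0.186, -0.0142]
orientation: [-0.0, 0.045, 0.999, 0.0]
wrist_force: [-0.3, -0.9, -1.7]
finger_gap: 0.022
```

>>> send_rows(
  series=[0,0,0.1,0,0,0,0.1,0,0,0.2,0,0,0,0.1,0,0,0.2,0,0,0,0.1,0,0,0.2,0,0,0,0.1],
)

```text
clock: 15.77
tcp_pos: [0.4244, -0.1861, -0.016]
orientation: [0.0, 0.045, 0.999, 0.0]
wrist_force: [-0.2, 0.3, -1.3]
finger_gap: 0.0219
```

>>> send_rows(
  series=[0,0,0.1,0,0,0,0.1,0,0,0.1,0,0,0,0.1,0,0,0.1,0,0,0,0.1],
)

```text
clock: 16.02
tcp_pos: [0.4243, -0.1861, -0.0168]
orientation: [0.0, 0.045, 0.999, -0.0]
wrist_force: [-1.9, 0.5, 4.4]
finger_gap: 0.0219
```

>>> send_rows(
  series=[0,0,0.1,0,0,0,0.1,0,0,0.1,0,0,0,0.1,0,0,0.1,0,0,0,0.1],
)

```text
clock: 16.27
tcp_pos: [0.4243, -0.1861, -0.0173]
orientation: [0.0, 0.045, 0.999, -0.0]
wrist_force: [-4.8, 1.2, 9.7]
finger_gap: 0.022
```

Contact is at TCP z ≈ -0.0165, as expected for a seated core. I'll ease off 1 mm and slide forward 20 mm under the pad.

>>> send_rows(
  series=[0,0,-0.15,0,0,0,0.1,0,0,-0.15,0,0,0,0.1,-0.3,0,-0.15,0,0,0,0.1,-0.6,0,-0.15,0,0,0,0.1,-0.9,0,-0.15,0,0,0,0.1,-1.2,0,-0.15,0,0,0,0.1,-1.5,0,-0.15,0,0,0,0.1,-1.8,0,-0.15,0,0,0,0.1,-2,0,-0.15,0,0,0,0.1,-2,0,-0.15,0,0,0,0.1],
)

```text
clock: 17.1
tcp_pos: [0.439, -0.1873, -0.0166]
orientation: [-0.005, 0.046, 0.999, -0.0]
wrist_force: [-18.1, -0.1, 19.1]
finger_gap: 0.022
```

```bash
python3 - <<'E'
from h import *
st()
im=read_camera("wrist")
d=[(round(x["p"],2),x["box"],np.round(ends(x["pixels"])).tolist()) for x in silhouettes("wrist","core")];print(d)
E
```

```text
t 17.1 tcp [ 0.439  -0.1873 -0.0166] V [-0.0754 -0.0005] coreV x -0.0524 yaw 174.72 want 174.8 F [-18.1  -0.1  19.1] T [-0.07  3.14 -0.01] gap 0.022 q6 -0.48 tilt [-0.01 -0.   -1.  ]
[(0.88, [244.2, 181.4, 69.7, 206.6], [[279.0, 281.0], [279.0, 182.0], [280.0, 390.0]])]
```

>>> send_rows(
  series=[0.3,0,0,0,0,0,0.1,0.3,0,-0.1,0,0,0,0.1,0.3,0,-0.2,0,0,0,0.1,0.3,0,-0.2,0,0,0,0.1],
)

```text
clock: 17.53
tcp_pos: [0.4417, -0.1878, -0.0148]
orientation: [0.0, 0.045, 0.999, -0.0]
wrist_force: [-0.2, 0.4, -1.4]
finger_gap: 0.0217
```

```bash
python3 - <<'E'
from h import *
st()
E
```

```text
t 17.5333 tcp [ 0.4417 -0.1878 -0.0148] V [-0.0726 -0.0007] coreV x -0.0496 yaw 174.8 want 174.8 F [-0.2  0.4 -1.4] T [ 0.01  0.06 -0.  ] gap 0.0217 q6 -0.48 tilt [ 0.001 -0.    -1.   ]
```

That was only cork friction, because the core is free 1.5 mm higher. I'll move forward 3 mm, set it down and release.

>>> send_rows(
  series=[-0.1,0,0.05,0,0,0,0.1,-0.2,0,0.05,0,0,0,0.1,-0.3,0,0.05,0,0,0,0.1,-0.3,0,0.1,0,0,0,0.1,-0.3,0,0.15,0,0,0,0.1,-0.3,0,0.18,0,0,0,0.1,-0.3,0,0.18,0,0,0,0.1],
)

```text
clock: 18.12
tcp_pos: [0.4447, -0.188, -0.016]
orientation: [0.001, 0.045, 0.999, -0.0]
wrist_force: [0.0, 0.9, 2.0]
finger_gap: 0.0215
```

>>> send_rows(
  series=[0,0,0,0,0,0,0.35,0,0,0,0,0,0,0.45,0,0,0,0,0,0,0.45,0,0,0,0,0,0,0.45],
)

```text
clock: 18.45
tcp_pos: [0.4441, -0.1879, -0.0165]
orientation: [-0.0, 0.045, 0.999, -0.0]
wrist_force: [-0.4, 0.1, -0.0]
finger_gap: 0.0385
```

```bash
python3 - <<'E'
from h import *
st();ci=camera_info("wrist")
im=read_camera("wrist")
for x in silhouettes("wrist","core")[:1]:
  e=ends(x["pixels"]);w=onz(ci,e,.047);print(x["p"],x["box"],np.round(e,1).tolist(),[inV(a).round(4) for a in w])
g=cv2.cvtColor(im,6);print(g[170:225:3,270:290].mean(1).round(0))
E
```

```text
t 18.45 tcp [ 0.4441 -0.1879 -0.0165] V [-0.0702 -0.0006] coreV x -0.0472 yaw 174.79 want 174.8 F [-0.4  0.1 -0. ] T [-0.02  0.04 -0.  ] gap 0.0385 q6 -0.48 tilt [-0. -0. -1.]
0.97 [243.9, 183.9, 71.5, 207.7] [[279.7, 283.1], [279.7, 185.0], [279.8, 390.0]] [array([-0.0842, -0.0007]), array([-0.1236, -0.0007]), array([-0.0299, -0.0006])]
[ 64.  64.  66.  66.  64.  78.  83.  83.  85. 102. 102. 102. 102. 102.
 102. 102.  99.  80.  80.]
```

The core is seated in the V and released, with its middle at V x = -47 mm, 27 mm short of home. I'll move back 35 mm and re-grip near its end with light force.

>>> send_rows(
  series=[1,0,0,0,0,0,0.45,2,0,0,0,0,0.45,3,0,0,0,0,0,0.45,3.5,0,0,0,0,0,0.45,3.5,0,0,0,0,0,0.45,3.5,0,0,0,0,0,0.1,3.5,0,0,0,0,0,0.1,3.5,0,0,0,0,0,0.1,3.5,0,0,0,0,0,0.1,3.5,0,0,0,0,0,0.1],
  newtons=20,
)

```text
$.series: bad value
```

>>> send_rows(
  series=[1,0,0,0,0,0,0.45,2,0,0,0,0,0,0.45,3,0,0,0,0,0,0.45,3.5,0,0,0,0,0,0.45,3.5,0,0,0,0,0,0.45,3.5,0,0,0,0,0,0.1,3.5,0,0,0,0,0,0.1,3.5,0,0,0,0,0,0.1,3.5,0,0,0,0,0,0.1,3.5,0,0,0,0,0,0.1],
  newtons=20,
)

```text
clock: 19.38
tcp_pos: [0.4094, -0.1848, -0.0163]
orientation: [-0.0, 0.045, 0.999, -0.0]
wrist_force: [-2.1, -0.1, 2.7]
finger_gap: 0.0223
```

>>> send_rows(
  series=[-0.3,0,0,0,0,0,0.1,-0.6,0,0,0,0,0,0.1,-0.9,0,0,0,0,0,0.1,-1.2,0,0,0,0,0,0.1,-1.5,0,0,0,0,0,0.1,-1.5,0,0,0,0,0,0.1],
)

```text
clock: 19.88
tcp_pos: [0.4237, -0.186, -0.0164]
orientation: [-0.001, 0.045, 0.999, -0.0]
wrist_force: [-4.8, -0.1, 5.9]
finger_gap: 0.0224
```

```bash
python3 - <<'E'
from h import *
s=st();ci=camera_info("wrist");im=read_camera("wrist");g=cv2.cvtColor(im,6).astype(int)
for x in silhouettes("wrist","core")[:1]: print(x["box"])
print([(r,int(g[r,272:288].mean())) for r in range(100,300,4)])
E
```

```text
t 19.8833 tcp [ 0.4237 -0.186  -0.0164] V [-0.0907 -0.0006] coreV x -0.0677 yaw 174.79 want 174.8 F [-4.8 -0.1  5.9] T [-0.02  0.84 -0.01] gap 0.0224 q6 -0.5 tilt [-0.002 -0.    -1.   ]
[247.8, 261.8, 64.8, 128.1]
[(100, 67), (104, 67), (108, 65), (112, 63), (116, 64), (120, 66), (124, 66), (128, 65), (132, 66), (136, 67), (140, 66), (144, 65), (148, 64), (152, 65), (156, 66), (160, 67), (164, 66), (168, 65), (172, 64), (176, 65), (180, 65), (184, 65), (188, 64), (192, 64), (196, 65), (200, 64), (204, 63), (208, 64), (212, 64), (216, 65), (220, 64), (224, 65), (228, 66), (232, 64), (236, 63), (240, 65), (244, 67), (248, 63), (252, 64), (256, 65), (260, 64), (264, 83), (268, 82), (272, 82), (276, 82), (280, 90), (284, 101), (288, 101), (292, 101), (296, 101)]
```

>>> send_rows(
  series=[0,0,-0.05,0,0,0,0.1,-0.2,0,-0.05,0,0,0,0.1,-0.4,0,-0.05,0,0,0,0.1,-0.6,0,-0.05,0,0,0,0.1,-0.8,0,-0.05,0,0,0,0.1,-0.8,0,-0.05,0,0,0,0.1],
)

```text
clock: 20.48
tcp_pos: [0.4331, -0.1869, -0.0159]
orientation: [0.0, 0.045, 0.999, 0.0]
wrist_force: [-0.2, 1.0, -0.2]
finger_gap: 0.0225
```

```bash
cat >> h.py <<'E'
def endV(z=.047):
    ci=camera_info("wrist");g=cv2.GaussianBlur(cv2.cvtColor(read_camera("wrist"),6),(3,3),0).astype(int)
    p=g[150:340,272:288].mean(1);k=[r for r in range(4,len(p)-8) if p[r:r+6].min()>92]
    r=150+k[0];w=onz(ci,[[280,r]],z)[0];print("end row",r,"V",inV(w).round(4),"home -0.095");return r
E
python3 - <<'E'
from h import *
st();endV()
E
```

```text
t 20.4833 tcp [ 0.4331 -0.1869 -0.0159] V [-0.0813 -0.0006] coreV x -0.0583 yaw 174.82 want 174.8 F [-0.2  1.  -0.2] T [ 0.    0.08 -0.03] gap 0.0225 q6 -0.49 tilt [ 0.001  0.    -1.   ]
end row 281 V [-0.096  -0.0006] home -0.095
```

>>> send_rows(
  series=[-0.05,0,0,0,0,0,0.1,-0.1,0,0,0,0,0,0.1,-0.15,0,0,0,0,0,0.1,-0.2,0,0,0,0,0,0.1,-0.2,0,0,0,0,0,0.1],
)

```text
clock: 20.95
tcp_pos: [0.4331, -0.1869, -0.016]
orientation: [-0.001, 0.046, 0.999, -0.0]
wrist_force: [-5.6, 0.2, 2.8]
finger_gap: 0.0221
```

>>> send_rows(
  series=[-0.05,0,0,0,0,0,0.1,-0.1,0,0,0,0,0,0.1,-0.1,0,0,0,0,0,0.1],
)

```text
clock: 21.2
tcp_pos: [0.433, -0.1868, -0.0161]
orientation: [-0.002, 0.046, 0.999, -0.0]
wrist_force: [-8.1, -0.6, 4.9]
finger_gap: 0.0226
```

>>> send_rows(
  series=[0,0,-0.06,0,0,0,0.1,0,0,-0.06,0,0,0,0.1,-0.1,0,-0.06,0,0,0,0.1,-0.2,0,-0.06,0,0,0,0.1,-0.2,0,-0.06,0,0,0,0.1],
)

```text
clock: 21.62
tcp_pos: [0.4328, -0.1867, -0.016]
orientation: [-0.004, 0.046, 0.999, -0.0]
wrist_force: [-13.5, -2.1, 6.5]
finger_gap: 0.0224
```

```bash
python3 - <<'E'
from h import *
st();endV()
im=read_camera("side");ci=camera_info("side")
for d in silhouettes("side","stop")+silhouettes("side","core"): print(round(d["p"],2),d["box"])
p=lambda a:proj(ci,[[V[0]+np.cos(VY)*a[0]-np.sin(VY)*a[1],V[1]+np.sin(VY)*a[0]+np.cos(VY)*a[1],a[2]]]).round(1).tolist()
print("stop top near/far corner",p((.055,-.033,.052)),p((.055,.033,.052)),"core face end",p((.055,0,.047)))
cv2.imwrite("pics/v1.png",cv2.resize(im[230:330,240:373],(798,600),interpolation=3))
E
```

```text
t 21.6167 tcp [ 0.4328 -0.1867 -0.016 ] V [-0.0816 -0.0004] coreV x -0.0586 yaw 174.74 want 174.8 F [-13.5  -2.1   6.5] T [-0.4   2.39 -0.01] gap 0.0224 q6 -0.48 tilt [-0.008  0.    -1.   ]
end row 281 V [-0.0956 -0.0003] home -0.095
0.56 [274.4, 341.8, 9.1, 38.2]
0.54 [305.8, 270.4, 11.2, 27.3]
0.84 [264.2, 281.4, 47.1, 14.1]
0.61 [171.0, 224.0, 48.6, 10.2]
0.56 [206.5, 178.9, 16.3, 5.5]
stop top near/far corner [[313.5, 288.6]] [[304.5, 270.6]] core face end [[308.9, 280.8]]
```

View pics/v1.png

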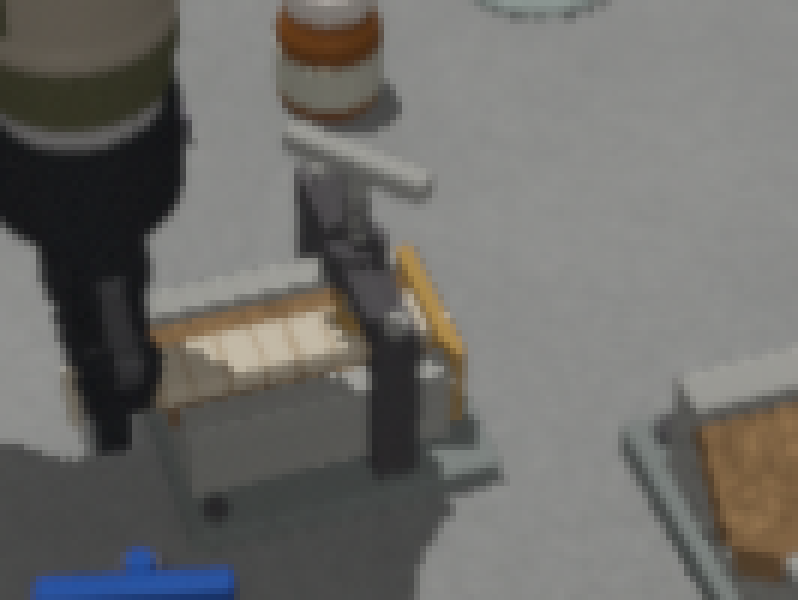

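The last picture (12th) shows the core in the V with its cream end reaching the brass stop at crop (415,310), beyond the post. A 13 N push doesn't move it and its near end measures V x = -95.6 mm (home is -95), so it is home. I'll relax the push, release and rise.

>>> send_rows(
  series=[0.2,0,0,0,0,0,0.1,0.4,0,0,0,0,0,0.1,0.4,0,0,0,0,0,0.5,0.4,0,0,0,0,0,0.5,0.4,0,0,0,0,0,0.5,0.4,0,0,0,0,0,0.5],
)

```text
clock: 22.32
tcp_pos: [0.434, -0.1871, -0.015]
orientation: [0.001, 0.045, 0.999, -0.0]
wrist_force: [0.7, -0.1, 0.0]
finger_gap: 0.0428
```

```bash
python3 - <<'E'
from h import *
st();endV()
E
```

```text
t 22.3167 tcp [ 0.434  -0.1871 -0.015 ] V [-0.0803 -0.0007] coreV x -0.0573 yaw 174.82 want 174.8 F [ 0.7 -0.1  0. ] T [-0.06  0.01  0.02] gap 0.0428 q6 -0.49 tilt [ 0.001 -0.    -1.   ]
end row 278 V [-0.0959 -0.0006] home -0.095
```

The core stays home after release (near end at V -95.9 mm). Next I'll rise, go over the T-handle and turn the wrist counter-clockwise so there's enough clockwise range.

>>> send_rows(
  series=[0,0,-4,0,0,-7,0.5,0,0,-8,0,0,-14,0.5,0,0,-12,0,0,-21,0.5,0,0,-16,0,0,-28,0.5,-2,0,-17.5,0,0,-35,0.5,-5,0,-17.5,0,0,-42,0.5,-8,0.2,-17.5,0,0,-49,0.5,-10.6,0.2,-17.5,0,0,-56,0.5,-10.6,0.2,-17.5,0,0,-63,0.5,-10.6,0.2,-17.5,0,0,-70,0.5],
)

```text
clock: 23.2
tcp_pos: [0.5406, -0.1944, 0.159]
orientation: [0.0, -0.539, 0.842, 0.0]
wrist_force: [-0.3, 1.2, -0.3]
finger_gap: 0.0426
```

>>> send_rows(
  series=[0,0,0,0,0,-7,0.5,0,0,0,0,0,-14,0.5,0,0,0,0,0,-21,0.5,0,0,0,0,0,-28,0.5,0,0,0,0,0,-35,0.5,0,0,0,0,0,-42,0.5,0,0,0,0,0,-49,0.5,0,0,0,0,0,-56,0.5,0,0,0,0,0,-61.8,0.5,0,0,0,0,0,-61.8,0.5],
)

```text
clock: 24.03
tcp_pos: [0.5391, -0.1944, 0.1597]
orientation: [-0.0, 0.894, -0.448, 0.0]
wrist_force: [-0.2, -0.2, 0.1]
finger_gap: 0.0428
```

```bash
python3 - <<'E'
from h import *
s=st();t=s["tcp_pos"];Rm=rot(s["orientation"]);ci=camera_info("wrist");im=read_camera("wrist")
print("expected bar center px",proj(ci,[[.5395,-.195,.141]]),"tool shift",(Rm.T@(np.array([.5395,-.195,0])-t))[:2])
for l in("handle","screw"):
  for d in silhouettes("wrist",l):
    m=d["pixels"];ys,xs=np.nonzero(m);e=ends(m);w=onz(ci,e,.141)
    r=cv2.minAreaRect(np.c_[xs,ys].astype(np.float32))
    v=w[2]-w[1];print(l,round(d["p"],2),d["box"],r,np.round(e).tolist(),"mid",((w[1]+w[2])/2).round(4),"L",np.linalg.norm(v).round(4),"yaw",np.degrees(np.arctan2(v[1],v[0])).round(1))
cv2.imwrite("pics/h.png",im)
E
```

```text
t 24.0333 tcp [ 0.5391 -0.1944  0.1597] V [0.025  0.0016] coreV x 0.048 yaw -53.25 want 174.8 F [-0.2 -0.2  0.1] T [-0.02  0.01 -0.01] gap 0.0428 q6 -2.7 tilt [ 0.  0. -1.]
expected bar center px [[278.77723705 234.58081299]] tool shift [6.71131880e-04 9.24100312e-05]
handle 0.8 [269.8, 180.4, 16.6, 95.9] ((279.0, 227.0), (96.0, 16.0), 90.0) [[279.0, 226.0], [279.0, 179.0], [279.0, 275.0]] mid [ 0.5414 -0.198   0.141 ] L 0.0645 yaw 126.9
handle 0.63 [521.8, 138.5, 17.8, 23.8] ((530.0000610351562, 147.00001525878906), (12.727922439575195, 24.041629791259766), 45.0) [[530.0, 147.0], [539.0, 139.0], [521.0, 155.0]] mid [ 0.4523 -0.3294  0.141 ] L 0.0133 yaw 84.0
screw 0.65 [519.3, 142.7, 22.3, 18.9] ((529.7500610351562, 146.75001525878906), (13.435027122497559, 24.041629791259766), 45.0) [[530.0, 147.0], [539.0, 139.0], [521.0, 155.0]] mid [ 0.4526 -0.3295  0.141 ] L 0.0134 yaw 81.6
screw 0.65 [247.7, 161.8, 137.2, 121.9] ((315.6453552246094, 224.05101013183594), (156.26785278320312, 27.75277328491211), 41.13454055786133) [[324.0, 231.0], [257.0, 173.0], [375.0, 275.0]] mid [ 0.5225 -0.2144  0.141 ] L 0.1029 yaw 174.9
screw 0.59 [272.6, 180.8, 12.2, 97.4] ((279.0, 227.0), (96.0, 16.0), 90.0) [[279.0, 226.0], [279.0, 179.0], [279.0, 275.0]] mid [ 0.5414 -0.1981  0.141 ] L 0.0645 yaw 126.6
```

The bar measures 64.5 mm (64 given), its middle is at (0.5414, -0.198), which agrees with the post caps, and its yaw is aligned. I'll descend and grip it.

>>> send_rows(
  series=[0.4,0,2,0,0,0,0.5,0.4,0,4.5,0,0,0,0.5,0.4,0,7,0,0,0,0.5,0.4,0,8.1,0,0,0,0.5,0.4,0,8.1,0,0,0,0.5,0.4,0,8.1,0,0,0,0,0.4,0,8.1,0,0,0,0,0.4,0,8.1,0,0,0,0,0.4,0,8.1,0,0,0,0,0.4,0,8.1,0,0,0,0],
  newtons=50,
)

```text
clock: 25.02
tcp_pos: [0.5425, -0.1984, 0.0805]
orientation: [0.0, 0.893, -0.449, 0.002]
wrist_force: [-1.4, -0.0, 6.6]
finger_gap: 0.0091
```

>>> send_rows(
  series=[0,0,0,0,0,0,0,0,0,0,0,0,0,0,0,0,0,0,0,0,0],
)

```text
clock: 25.27
tcp_pos: [0.5425, -0.1985, 0.0805]
orientation: [0.0, 0.893, -0.449, 0.002]
wrist_force: [-1.1, -0.4, 5.8]
finger_gap: 0.0087
```

```bash
python3 - <<'E'
from h import *
st()
E
```

```text
t 25.2667 tcp [ 0.5425 -0.1985  0.0805] V [ 0.0287 -0.0021] coreV x 0.0517 yaw -53.42 want 174.8 F [-1.1 -0.4  5.8] T [-0.03  0.18 -0.1 ] gap 0.0087 q6 -2.7 tilt [ 0.003 -0.002 -1.   ]
```

The bar is gripped. I'll turn clockwise, following the screw down.

>>> send_rows(
  series=[0,0,-0.05,0,0,5,0,0,0,-0.05,0,0,10,0,0,0,0,0,0,15,0,0,0,0,0,0,20,0,0,0,0,0,0,25,0,0,0,0,0,0,30,0,0,0,0.02,0,0,35,0,0,0,0.03,0,0,40,0,0,0,0.04,0,0,45,0,0,0,0.05,0,0,50,0],
)

```text
clock: 26.1
tcp_pos: [0.5406, -0.1988, 0.0792]
orientation: [-0.001, -0.618, 0.786, -0.001]
wrist_force: [-4.7, -3.8, 5.1]
finger_gap: 0.0092
```

```bash
python3 - <<'E'
from h import *
s=st();print(s["tau"].round(2))
E
```

```text
t 26.1 tcp [ 0.5406 -0.1988  0.0792] V [ 0.0269 -0.0027] coreV x 0.0499 yaw -103.68 want 174.8 F [-4.7 -3.8  5.1] T [-0.52  0.96  0.15] gap 0.0092 q6 -1.82 tilt [-0.001 -0.002 -1.   ]
[  2.38 -46.92  27.86  -1.29   1.36  -0.98]
```

>>> send_rows(
  series=[0,0,0.01,0,0,5,0,0,0,0.03,0,0,10,0,0,0,0.04,0,0,15,0,0,0,0.06,0,0,20,0,0,0,0.07,0,0,25,0],
)

```text
clock: 26.52
tcp_pos: [0.5397, -0.1984, 0.0784]
orientation: [-0.001, -0.433, 0.901, -0.0]
wrist_force: [-7.1, -1.3, 6.5]
finger_gap: 0.0086
```

```bash
python3 - <<'E'
from h import *
st()
E
```

```text
t 26.5167 tcp [ 0.5397 -0.1984  0.0784] V [ 0.026  -0.0023] coreV x 0.049 yaw -128.68 want 174.8 F [-7.1 -1.3  6.5] T [-0.33  1.39  0.11] gap 0.0086 q6 -1.39 tilt [-0.002 -0.002 -1.   ]
```

>>> send_rows(
  series=[0,0,0.01,0,0,5,0,0,0,0.03,0,0,10,0,0,0,0.04,0,0,15,0,0,0,0.06,0,0,20,0],
)

```text
clock: 26.85
tcp_pos: [0.5393, -0.1978, 0.0779]
orientation: [-0.002, -0.27, 0.963, 0.0]
wrist_force: [-7.9, -0.3, 8.8]
finger_gap: 0.0087
```

```bash
python3 - <<'E'
from h import *
st()
E
```

```text
t 26.85 tcp [ 0.5393 -0.1978  0.0779] V [ 0.0254 -0.0018] coreV x 0.0484 yaw -148.67 want 174.8 F [-7.9 -0.3  8.8] T [-0.03  1.63  0.07] gap 0.0087 q6 -1.04 tilt [-0.003 -0.001 -1.   ]
```

>>> send_rows(
  series=[0.1,0.1,-0.05,0,0,3,0,0.17,0.1,-0.05,0,0,7,0,0.17,0.1,-0.04,0,0,11,0,0.17,0.1,-0.03,0,0,15,0,0.17,0.1,-0.01,0,0,20,0],
)

```text
clock: 27.27
tcp_pos: [0.5389, -0.1971, 0.0774]
orientation: [-0.0, -0.099, 0.995, 0.0]
wrist_force: [-2.3, 1.7, 2.4]
finger_gap: 0.0086
```

```bash
python3 - <<'E'
from h import *
st()
E
```

```text
t 27.2667 tcp [ 0.5389 -0.1971  0.0774] V [ 0.025  -0.0011] coreV x 0.048 yaw -168.58 want 174.8 F [-2.3  1.7  2.4] T [0.4  0.49 0.15] gap 0.0086 q6 -0.69 tilt [-0.     0.001 -1.   ]
```

>>> send_rows(
  series=[0,0,0.01,0,0,5,0,0,0,0.02,0,0,10,0,0,0,0.03,0,0,15,0,0,0,0.04,0,0,20,0],
)

```text
clock: 27.6
tcp_pos: [0.5389, -0.1964, 0.077]
orientation: [-0.0, 0.075, 0.997, 0.001]
wrist_force: [-1.8, 5.1, 2.8]
finger_gap: 0.0089
```

```bash
python3 - <<'E'
from h import *
st()
E
```

```text
t 27.6 tcp [ 0.5389 -0.1964  0.077 ] V [ 0.0249 -0.0004] coreV x 0.0479 yaw 171.41 want 174.8 F [-1.8  5.1  2.8] T [0.77 0.42 0.21] gap 0.0089 q6 -0.34 tilt [-0.001  0.002 -1.   ]
```

>>> send_rows(
  series=[0,0.1,0.01,0,0,3,0,0,0.15,0.02,0,0,6,0,0,0.15,0.02,0,0,9,0,0,0.15,0.03,0,0,12,0],
)

```text
clock: 27.93
tcp_pos: [0.539, -0.1959, 0.0768]
orientation: [-0.0, 0.178, 0.984, 0.0]
wrist_force: [-2.3, 1.5, 3.1]
finger_gap: 0.009
```

```bash
python3 - <<'E'
from h import *
st()
E
```

```text
t 27.9333 tcp [ 0.539  -0.1959  0.0768] V [0.025 0.   ] coreV x 0.048 yaw 159.48 want 174.8 F [-2.3  1.5  3.1] T [0.17 0.62 0.17] gap 0.009 q6 -0.13 tilt [-0.001  0.    -1.   ]
```

>>> send_rows(
  series=[0,0,0.01,0,0,3,0,0,0,0.02,0,0,6,0,0,0,0.02,0,0,9,0,0,0,0.03,0,0,12,0],
)

```text
clock: 28.27
tcp_pos: [0.5392, -0.1955, 0.0766]
orientation: [-0.0, 0.28, 0.96, 0.0]
wrist_force: [-2.5, 3.3, 3.5]
finger_gap: 0.0087
```

```bash
python3 - <<'E'
from h import *
st()
E
```

```text
t 28.2667 tcp [ 0.5392 -0.1955  0.0766] V [0.0252 0.0005] coreV x 0.0482 yaw 147.5 want 174.8 F [-2.5  3.3  3.5] T [0.43 0.53 0.24] gap 0.0087 q6 0.08 tilt [-0.     0.001 -1.   ]
```

>>> send_rows(
  series=[0,0.05,0.01,0,0,3,0,0,0.05,0.01,0,0,6,0,0,0.05,0.02,0,0,8,0,0,0.05,0.02,0,0,8,0],
)

```text
clock: 28.6
tcp_pos: [0.5394, -0.1953, 0.0764]
orientation: [-0.0, 0.345, 0.938, 0.0]
wrist_force: [-2.9, 3.0, 4.5]
finger_gap: 0.0088
```

```bash
python3 - <<'E'
from h import *
st()
E
```

```text
t 28.6 tcp [ 0.5394 -0.1953  0.0764] V [0.0254 0.0007] coreV x 0.0484 yaw 139.58 want 174.8 F [-2.9  3.   4.5] T [0.42 0.71 0.02] gap 0.0088 q6 0.22 tilt [-0.     0.001 -1.   ]
```

>>> send_rows(
  series=[0,0,0.01,0,0,3,0,0,0,0.01,0,0,6,0,0,0,0.02,0,0,9,0,0,0,0.03,0,0,12,0],
)

```text
clock: 28.93
tcp_pos: [0.5397, -0.195, 0.0762]
orientation: [-0.0, 0.442, 0.897, 0.001]
wrist_force: [-2.0, 3.3, 6.5]
finger_gap: 0.009
```

```bash
python3 - <<'E'
from h import *
st()
E
```

```text
t 28.9333 tcp [ 0.5397 -0.195   0.0762] V [0.0256 0.0011] coreV x 0.0486 yaw 127.58 want 174.8 F [-2.   3.3  6.5] T [0.7  0.61 0.32] gap 0.009 q6 0.43 tilt [ 0.     0.001 -1.   ]
```

>>> send_rows(
  series=[0,0,0.01,0,0,3,0,0,0,0.02,0,0,6,0,0,0,0.02,0,0,9,0],
)

```text
clock: 29.18
tcp_pos: [0.54, -0.1948, 0.0761]
orientation: [-0.0, 0.511, 0.86, 0.001]
wrist_force: [-1.8, 3.8, 4.6]
finger_gap: 0.0088
```

```bash
python3 - <<'E'
from h import *
st()
E
```

```text
t 29.1833 tcp [ 0.54   -0.1948  0.0761] V [0.0259 0.0013] coreV x 0.0489 yaw 118.59 want 174.8 F [-1.8  3.8  4.6] T [0.82 0.36 0.33] gap 0.0088 q6 0.58 tilt [ 0.001  0.001 -1.   ]
```

>>> send_rows(
  series=[0,0,0.01,0,0,3,0,0,0,0.01,0,0,6,0],
)

```text
clock: 29.35
tcp_pos: [0.5402, -0.1947, 0.076]
orientation: [0.0, 0.555, 0.832, 0.001]
wrist_force: [-1.3, 4.4, 4.2]
finger_gap: 0.0087
```

```bash
python3 - <<'E'
from h import *
st()
E
```

```text
t 29.35 tcp [ 0.5402 -0.1947  0.076 ] V [0.0261 0.0014] coreV x 0.0491 yaw 112.6 want 174.8 F [-1.3  4.4  4.2] T [0.84 0.31 0.35] gap 0.0087 q6 0.69 tilt [ 0.001  0.002 -1.   ]
```

>>> send_rows(
  series=[0.1,0,0.01,0,0,3,0,0.1,0,0.01,0,0,6,0],
)

```text
clock: 29.52
tcp_pos: [0.5404, -0.1947, 0.076]
orientation: [0.001, 0.598, 0.802, 0.001]
wrist_force: [0.7, 0.4, 3.3]
finger_gap: 0.0091
```

```bash
python3 - <<'E'
from h import *
st()
E
```

```text
t 29.5167 tcp [ 0.5404 -0.1947  0.076 ] V [0.0263 0.0014] coreV x 0.0493 yaw 106.59 want 174.8 F [0.7 0.4 3.3] T [ 0.32 -0.02  0.41] gap 0.0091 q6 0.8 tilt [ 0.002 -0.    -1.   ]
```

>>> send_rows(
  series=[0,0,0.01,0,0,3,0],
)

```text
clock: 29.6
tcp_pos: [0.5406, -0.1946, 0.0759]
orientation: [0.001, 0.618, 0.786, 0.001]
wrist_force: [0.7, 1.7, 2.8]
finger_gap: 0.0089
```

```bash
python3 - <<'E'
from h import *
st()
E
```

```text
t 29.6 tcp [ 0.5406 -0.1946  0.0759] V [0.0265 0.0015] coreV x 0.0495 yaw 103.6 want 174.8 F [0.7 1.7 2.8] T [ 0.49 -0.08  0.41] gap 0.0089 q6 0.85 tilt [ 0.002  0.    -1.   ]
```

The torque rose steadily from about 0.1 free, through about 0.2 in the cork, to 0.41 N m, which is the target. I'll hold briefly, open and lift straight off.

>>> send_rows(
  series=[0,0,0,0,0,0,0,0,0,0,0,0,0,0,0,0,0,0,0,0,0,0,0,0,0,0,0,0.5,0,0,0,0,0,0,0.5,0,0,0,0,0,0,0.5,0,0,0,0,0,0,0.5,0,0,-2,0,0,0,0.5,0,0,-5,0,0,0,0.5,0,0,-8,0,0,0,0.5],
)

```text
clock: 30.43
tcp_pos: [0.5383, -0.1946, 0.1546]
orientation: [-0.002, 0.618, 0.786, -0.0]
wrist_force: [1.3, 0.7, 0.3]
finger_gap: 0.0428
```

>>> send_rows(
  series=[0,0,-1,0,0,0,0.5,0,0,-1,0,0,0,0.5,0,0,-1,0,0,0,0.5],
)

```text
clock: 30.68
tcp_pos: [0.5397, -0.1952, 0.1649]
orientation: [0.0, 0.618, 0.786, 0.0]
wrist_force: [0.5, 0.4, -0.2]
finger_gap: 0.0424
```

```bash
python3 - <<'E'
from h import *
s=st()
for cam in("wrist","side","scene"):
  read_camera(cam);ci=camera_info(cam)
  for l,z in(("handle",.136),("jar",.04),("brush",.01),("dish",.01),("core",.047)):
    for d in silhouettes(cam,l)[:3]:
      e=ends(d["pixels"]);w=onz(ci,e,z);v=w[2]-w[1]
      print(cam,l,round(d["p"],2),np.round(e[0]).tolist(),w[0][:2].round(3).tolist(),"L",np.linalg.norm(v).round(3),"yaw",np.degrees(np.arctan2(v[1],v[0])).round(1),"endsV",inV(w[1]).round(3),inV(w[2]).round(3))
E
```

```text
t 30.6833 tcp [ 0.5397 -0.1952  0.1649] V [0.0256 0.0009] coreV x 0.0486 yaw 103.6 want 174.8 F [ 0.5  0.4 -0.2] T [ 0.01 -0.02  0.01] gap 0.0424 q6 0.85 tilt [ 0.001 -0.    -1.   ]
wrist handle 0.88 [280.0, 227.0] [0.538, -0.192] L 0.066 yaw -67.8 endsV [0.009 0.031] [ 0.04  -0.027]
wrist handle 0.65 [46.0, 364.0] [0.386, -0.347] L 0.1 yaw -144.8 endsV [-0.062 -0.121] [-0.139 -0.186]
wrist jar 0.81 [414.0, 12.0] [0.608, -0.022] L 0.066 yaw 20.9 endsV [0.054 0.168] [0.113 0.197]
wrist jar 0.33 [264.0, 182.0] [0.521, -0.187] L 0.176 yaw -61.0 endsV [-0.038  0.072] [ 0.061 -0.073]
wrist brush 0.53 [314.0, 206.0] [0.577, -0.206] L 0.079 yaw -94.9 endsV [0.064 0.032] [ 0.064 -0.048]
wrist dish 0.87 [542.0, 16.0] [0.732, 0.016] L 0.053 yaw -20.6 endsV [0.173 0.236] [0.223 0.222]
wrist core 0.92 [217.0, 175.0] [0.479, -0.189] L 0.15 yaw -4.9 endsV [-0.097  0.002] [0.053 0.002]
side handle 0.8 [417.0, 266.0] [0.774, -0.334] L 0.195 yaw -143.8 endsV [ 0.335 -0.061] [ 0.188 -0.19 ]
side handle 0.68 [300.0, 262.0] [0.537, -0.215] L 0.114 yaw -103.3 endsV [0.031 0.025] [ 0.015 -0.088]
side hand
[... 988 characters left out ...]
.256]
scene jar 0.8 [264.0, 217.0] [0.616, -0.002] L 0.091 yaw 26.7 endsV [0.045 0.176] [0.122 0.224]
scene brush 0.59 [284.0, 188.0] [0.477, 0.001] L 0.154 yaw 7.0 endsV [-0.144  0.171] [0.007 0.204]
scene dish 0.55 [260.0, 266.0] [0.755, 0.049] L 0.089 yaw 124.3 endsV [0.245 0.23 ] [0.188 0.299]
scene dish 0.41 [216.0, 162.0] [0.472, -0.247] L 0.097 yaw 47.9 endsV [-0.057 -0.084] [ 0.001 -0.007]
scene core 0.81 [229.0, 165.0] [0.49, -0.187] L 0.148 yaw -4.8 endsV [-0.091  0.004] [0.057 0.005]
scene core 0.8 [401.0, 245.0] [0.547, 0.399] L 0.147 yaw -33.8 endsV [-0.092  0.632] [0.037 0.562]
scene core 0.75 [346.0, 178.0] [0.385, 0.173] L 0.154 yaw -17.8 endsV [-0.242  0.371] [-0.092  0.337]
```

The checks agree. In all three views the core lies in the V with its far end at V x = 53–57 mm (stop face at 55) and yaw about -5°. The jar, brush and dish are where they were, and the gripper is clear. Handing in.

```bash
python3 -c "
from workcell import *
print(hand_in())"
```

```text
the job is handed in; nothing more can be done
None
```

The core is in the small grey V-block, sawn face up, home against the brass stop and clamped. The job is handed in at about 31 s on the robot's clock; no verdict is reported.

**Core home:** A 13 N push did not move it. Three cameras put its far end 53–57 mm along the V (stop face at 55 mm) and its direction within about 0.5° of the V's.

**Clamp:** I turned the handle clockwise by about 3.4 rad. The torque read about 0.1 N m free, 0.17–0.24 in the cork, then rose through 0.32–0.35 to 0.41 N m, where I stopped and let go. I can't measure the pad's force on the core directly, so "firm" rests on that torque. The rise was more gradual than the "steep" one described.

**Other things:** The jar, dish and brush were unmoved to within measurement.

**What went wrong or disagreed:**
- **TCP offset:** The real fingertips sit about 40 mm behind the reported TCP. My first grasp closed on air above the core, and I allowed for the offset from then on.
- **Rest gripped by mistake:** The second grasp clamped the fixed rest, with about 37 N at the wrist. I released it at once.
- **Grip reading:** The finger gap read 22 mm on the 25 mm core.
- **Handle lag:** After release the T-bar stood about 9° behind the tool's angle. I put this down to twist in the grip, but did not check it further.

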